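Lock the indexing spindle with its cross pin

ROBOT

A 6-joint arm with a two-finger parallel gripper is mounted at the origin on the work surface; the furniture and walls round the work are solid. World frame = base frame: x ahead of the robot, y to its left, z up, the work surface at z = 0. Lengths are in m, angles in rad, forces in N, time in s.
With the tool pointing down it reaches from about 0.35 to 0.975 m from the base axis. Payload 4.9 kg.
Tool frame: the origin (TCP) lies at the very end of the fingers, on their centre line; the grasp point (between the pads) lies 19 mm behind it (ctrl.grasp_offset is the distance from the TCP to the grasp point, in m); y points along the fingers, z is the direction in which the jaws open and shut, and the axes are right-handed (so a half turn about y gives the same grasp; the last joint's range is limited). The gripper opens to 85 mm and grips with 20 to 120 N. Pads are 22 mm wide; open, the fingers measure 114 mm over their backs; the gripper's body (76 mm by 85 mm) begins 54 mm behind the grasp point. The pads swing forward as they close: fully open they stand 13 mm farther back than shut.
Start: joints at [-1.316, 0.053, 1.613, -0, 1.476, -0.119], TCP at [0.228, -0.582, 0.231] pointing down, gripper open.
Joint ranges: [-3.01, 3.01], [-1.01, 2.22], [0.06, 2.58], [-1.02, 4.17], [0.09, 2.62], [-3.14, 3.14]. Speed limits (rad/s): [2.57, 2.57, 3.14, 3.14, 3.14, 3.14].

INTERFACE

Orientations are given as a rotation vector (axis times angle).
In Python, from station import ctrl, eyes, finish_job, find_in, regions_of, pinpoint gives the robot as it stands.
- The arm moves only by the tool play_rows, never from a script. Its argument "moves" is a list of rows, each an object of numbers: "x", "y", "z": the shift along the world's x, y, z in cm; "turn": the turn about the world's z in degrees; "jaw": the finger opening in cm, from 0 to 8.54. A call has 1 to 8 rows; each row shifts and turns the commanded pose from where the row before left it; what a row does not reach is not made up. A row lasts 1/12 s, in which the tool goes at most 41.7 mm and 7.16 degrees, less where a joint would pass 70% of its speed; a pose out of reach is approached as far as the arm can. A call is refused whole if a number of a shift passes 4.17 or a number of a turn 7.16, either way. A call with a gripper value outside its range is refused whole. The fingers move at their own pace and stop on an object; "squeeze" is the grip in N (left out, the last holds). Time passes only in rows, so rows that do not move let the fingers close. It gives the time, the measured TCP pose, the force and the opening at its end, in the units of the state.
- ctrl.get_obs(): the state, without advancing time (a new reading comes with each control period).
- eyes.get_image(name): name is "scene" or "top" or "wrist"; returns a dict with "img" (480x640x3 uint8, red, green, blue), "camera_matrix" (3x3 intrinsics, pixels), "cam_to_world" (4x4, takes a point from camera to world coordinates). Camera axes: x right, y up, looking along -z (the intrinsics and any distortion apply to the point x, -y, -z); pixel columns grow to the right and rows downward; lengths in m; the calibration is good to about 2 mm. The wrist camera is an equidistant fisheye: a pixel r from the principal point sees the ray r / f radians off the axis. A picture is of the moment at which its call begins. There is no depth.
- finish_job(): hands the job in, once; it reports no verdict.
Trained networks look in the newest picture that a camera, given by its name, has taken for a name from the list of things; names that differ only in an ending like _2 or _b are one class to them, and where a whole thing is asked for, a point or a joint stands for the part that bears it (a point fixed in the world has none). Each returns a list of dicts, best first, with "score" (0 to 1); they miss things now and then, are a little off and sometimes report something else, mostly with a low value. They report only what shows in the picture. A call takes as long as a camera call.
- find_in(camera, query): "point" ([column, row] in pixels, amid what is visible of it).
- regions_of(camera, query): "pixels" (480x640 bool, what is visible of it) and "point" ([column, row] in pixels, amid what is visible of it).
- pinpoint(camera, query): "point" ([column, row] in pixels: a listed point, or the origin of a listed thing).
The state is a dict: "t": time; "q": joint angles; "dq": joint speeds; "effort": joint torques, N m; "tool_pos": TCP position; "tool_rot": TCP orientation; "contact_force": force on the tool from outside, world axes, zero at the start; "wrist_torque": the same for the moment, N m; "opening": finger opening in m.
Only numpy, scipy, OpenCV 4.12 (cv2) and the standard library are available. Lean on these libraries where they do the work, as an engineer would, in place of code of your own. Each camera call takes 0.05 s, during which the arm holds its last target.

TASK

Lock the small bench spindle that carries the wooden clock blank: take the steel pin out of its wooden rest and stand it, tip down, in the guide hole on top of the bearing block, so that it rests on the shaft inside. Then swing the ball lever slowly towards the front of the block until the pin drops into the shaft's hidden cross-hole and you feel the lever stop, and push the pin gently down through the shaft until its head sits flat on the block. Never strain the lever against the caught pin, and leave the things lying around where they are.

Things in the scene. Friction and masses are not known exactly. Their poses are not given: they have to be found in the camera images.
- block: Fixed aluminium bearing block, 56 x 44 mm, 90 mm high, on a 100 x 56 x 8 mm foot. Origin: centre of its underside, on the bench; z up, -x is its front, y along the horizontal shaft (axis 50 mm above the origin). At its +y side the shaft carries an upright 68 mm wooden disc, 48 mm out; at its -y side the lever. Below the shaft the block has a 13 mm clearance hole for the pin.
- guide_mouth (a point): Centre of the mouth of the vertical guide hole (10.2 mm wide), in the block's top face, 90 mm above the bench. The hole goes 24 mm down to the shaft (32 mm thick). The shaft's one 10.6 mm cross-hole is hidden inside the block, right under the guide hole when in line.
- lever: Lever clamped on the shaft; the shaft turns with it. Origin: on the shaft axis right under the guide hole, 50 mm above the bench; y along the shaft; z is parallel to the arm, up when upright. It starts 5 to 35 degrees behind upright (leaning to the block's +x); the hole is in line somewhere 20 to 45 degrees in front of upright (leaning to -x), unknown where as the clamping angle varies.
- lever_knob (a point): Centre of the 22 mm black ball knob on the lever's 10 mm arm, 70 mm from the shaft axis, 52 mm to the block's -y side of the guide hole. The lever stays where it is left; about 0.5 N at the knob turns it. Caught by the pin it stops dead; more than about 15 N at the knob then strains the pin (limit 80 N between pin and shaft, some 4 to 5 times the push at the knob).
- pin: Loose greased steel pin, 92 mm long, about 70 g: shank 9 mm thick and 70 mm long with a tapered tip (6 mm at the end, 3 mm long), then a dark head. Origin: centre of the tip's end; z along the pin to the head. It starts upright in its rest. On the unaligned shaft its tip is 66 mm above the bench; when the hole comes under it, it drops about 10 mm by itself.
- pin_head (a point): Centre of the pin's cylindrical head (22 mm wide, 22 mm high), 81 mm above the tip. After its drop the pin rests on two sprung balls in the shaft; pushing it past them takes about 5 to 10 N, less after that. Home, the head's underside is on the block, so its top is 112 mm and the tip 20 mm above the bench.
- pin_rest: Fixed wooden block 60 x 60 x 34 mm with an 11 mm hole, 28 mm deep, in which the pin stands at the start (head from 76 to 98 mm above the bench). Origin: centre of its underside.
- clock_motor: Bystander: black quartz clock movement, 56 x 56 x 33 mm, lying on the bench. Origin: centre of its underside.
- screwdriver: Bystander: screwdriver with red handle, 177 mm long, lying on the bench.
- pencil: Bystander: red pencil, 172 mm long, lying on the bench.

How it is judged:
On the way, in this order (a step that is already met when the one before it is completed fails the run):
1. the pin stands in the guide hole, tip on the unaligned shaft (z of pin in the frame of block between 0.062 and 0.072 m and horizontal distance between pin and guide_mouth below 0.005 m), for 0.2 s.
2. the lever has been turned until the pin has dropped into the shaft's cross-hole (z of pin in the frame of block below 0.06 m and horizontal distance between pin and guide_mouth below 0.005 m), for 0.2 s.
At the end, for the whole second after the job is handed in: the pin is through the shaft and home: its tip within 2.5 mm of its lowest place (head on the block), within 5 mm of the guide hole's axis, upright within 0.1 rad, and at rest (z of pin in the frame of block below 0.0225 m and horizontal distance between pin and guide_mouth below 0.005 m and angle between the z axis of pin and the z axis of block, either way round below 0.1 rad and linear speed of pin below 0.02 m/s); the robot touches nothing.
It fails at once if the pin is strained or jammed: more than 80 N between the pin and the shaft (contact force between pin and lever above 80 N).
It fails at once if a bystander is pushed more than 30 mm (distance of any of clock_motor, screwdriver, pencil from where it was at the start of the episode above 0.03 m).
It also fails if it takes over 67 s, if anything falls off the work surface, if the arm or the gripper's body presses on something with over 40 N, if the wrist force passes 120 N, or if a joint passes its speed limit or range.

## Working session

There is one attempt and no reset: what is moved stays moved. The work goes in short steps, Python scripts to look and compute and a tool call to move; the robot and the scene stay as the last step left them, time stands still between calls to the robot, and variables do not carry over. Pictures are saved under pics/ and viewed, and the job is handed in when it is done.

Besides the shell and the picture viewer there is one more tool, called after "Request:" as name(argument=value, ...) on one line, values as JSON. play_rows: Moves the arm, as the interface text tells. Its arguments: {"type":"object","properties":{"moves":{"type":"array"},"squeeze":{"type":"number"}},"required":["moves"]}

```bash
mkdir -p pics; ls; cat > h.py <<'E'
import numpy as np, cv2
from station import ctrl, eyes, finish_job, find_in, regions_of, pinpoint
def ray(cam,px):
    K=np.array(cam["camera_matrix"]);T=np.array(cam["cam_to_world"])
    u=(px[0]-K[0,2])/K[0,0];v=(px[1]-K[1,2])/K[1,1]
    if cam.get("fish"):
        r=np.hypot(u,v); s=np.sin(r)/r if r>1e-9 else 1
        d=np.array([u*s,-v*s,-np.cos(r)])
    else: d=np.array([u,-v,-1.])
    d=T[:3,:3]@d
    return T[:3,3],d/np.linalg.norm(d)
def atz(cam,px,z):
    o,d=ray(cam,px); return o+d*(z-o[2])/d[2]
def tri(rays):
    A=np.zeros((3,3));b=np.zeros(3)
    for o,d in rays:
        P=np.eye(3)-np.outer(d,d);A+=P;b+=P@o
    p=np.linalg.solve(A,b)
    return p,[np.linalg.norm((np.eye(3)-np.outer(d,d))@(p-o)) for o,d in rays]
def get(n):
    c=eyes.get_image(n); c=dict(c); c["fish"]=(n=="wrist"); return c
def save(c,f): cv2.imwrite(f,cv2.cvtColor(c["img"],cv2.COLOR_RGB2BGR))
E
python3 - <<'E'
from h import *
for n in["scene","top","wrist"]:
    c=get(n);save(c,f"pics/{n}0.png")
    print(n,c.keys(),np.round(c["cam_to_world"],3).tolist())
    for q in["guide_mouth","lever_knob","pin_head","pin","block","pin_rest","lever"]:
        r=pinpoint(n,q); print(q,[(np.round(a["point"],1).tolist(),round(a["score"],2)) for a in r[:2]])
o=ctrl.get_obs();print(o)
E
```

```text
pics
scene dict_keys(['img', 'camera_matrix', 'cam_to_world', 'fish']) [[-0.839, 0.429, -0.333, 0.253], [-0.543, -0.64, 0.544, 0.562], [0.02, 0.638, 0.77, 0.849], [0.0, 0.0, 0.0, 1.0]]
guide_mouth [([319.1, 303.0], 0.93)]
lever_knob [([327.8, 264.8], 0.98)]
pin_head [([416.4, 184.5], 0.59)]
pin [([406.6, 211.8], 0.6)]
block [([321.2, 328.6], 0.67), ([320.5, 310.1], 0.34)]
pin_rest [([407.1, 213.9], 0.96)]
lever [([317.6, 315.8], 0.92)]
top dict_keys(['img', 'camera_matrix', 'cam_to_world', 'fish']) [[-0.027, 0.992, -0.121, 0.435], [-1.0, -0.026, 0.007, 0.033], [0.004, 0.121, 0.993, 1.004], [0.0, 0.0, 0.0, 1.0]]
guide_mouth [([254.4, 251.1], 0.85)]
lever_knob [([279.2, 240.6], 0.73)]
pin_head [([454.6, 253.4], 0.69), ([320.8, 167.9], 0.5)]
pin [([446.8, 251.9], 0.6)]
block [([259.4, 253.2], 0.65)]
pin_rest [([444.3, 254.2], 0.89), ([172.5, 205.3], 0.61)]
lever [([260.2, 253.4], 0.96)]
wrist dict_keys(['img', 'camera_matrix', 'cam_to_world', 'fish']) [[0.365, 0.891, 0.271, 0.298], [-0.931, 0.349, 0.105, -0.553], [-0.001, -0.291, 0.957, 0.373], [0.0, 0.0, 0.0, 1.0]]
guide_mouth []
lever_knob []
pin_head []
pin []
block []
pin_rest []
lever []
{'t': 1.2, 'q': array([-1.31600258e+00,  5.26573220e-02,  1.61291971e+00, -1.24304514e-05,
        1.47601046e+00, -1.18990839e-01]), 'dq': array([-0.00046475, -0.00011309,  0.00048045, -0.00244716,  0.00092004,
       -0.00071194]), 'effort': array([-4.23324964e-04, -3.93672323e+01, -3.70465744e+01,  3.81390441e-05,
        3.42172234e-04,  7.28764292e-06]), 'tool_pos': array([ 0.2282081 , -0.58181459,  0.23131827]), 'tool_rot': array([-0.38145442,  2.01714191, -2.01715421]), 'contact_force': array([0.16950478, 0.52899122, 1.46758509]), 'wrist_torque': array([ 0.07045467,  0.05255408, -0.01495691]), 'opening': 0.08543007590473037}
```

View pics/scene0.png

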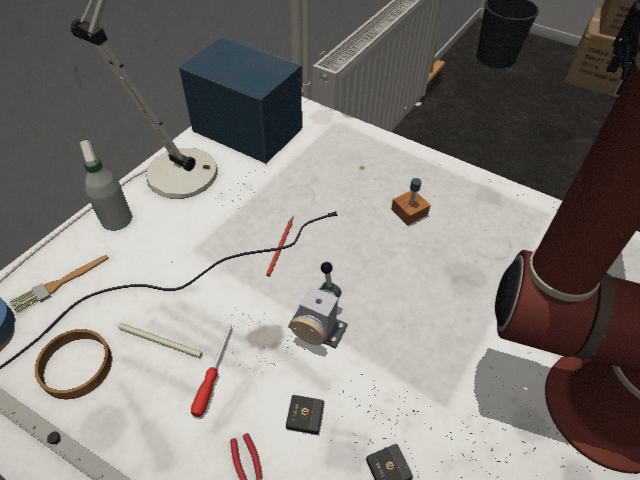

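View pics/top0.png

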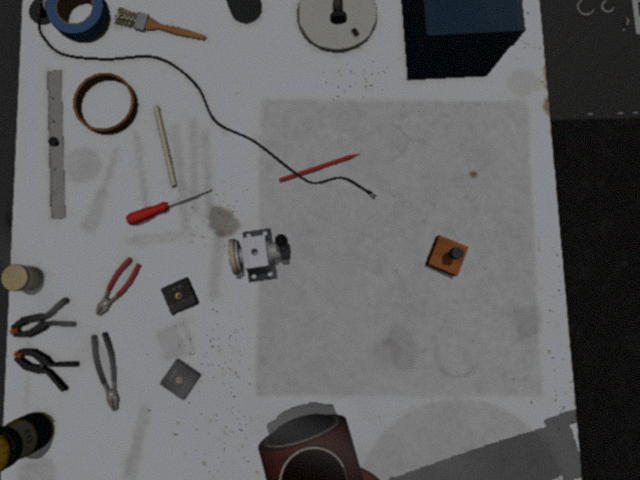

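```bash
python3 - <<'E'
from h import *
S=get("scene");T=get("top");s={};t={}
for q in["guide_mouth","lever_knob","pin_head","pin","block","pin_rest","lever"]:
    a=pinpoint("scene",q);b=pinpoint("top",q)
    if a and b:
        p,e=tri([ray(S,a[0]["point"]),ray(T,b[0]["point"])]);print(q,np.round(p,4),np.round(e,4))
        for z in {"guide_mouth":[.09],"pin_head":[.087],"block":[0],"pin_rest":[0],"lever":[.05]}.get(q,[]):
            print("  z",z,np.round(atz(S,a[0]["point"],z),4),np.round(atz(T,b[0]["point"],z),4))
E
```

```text
guide_mouth [0.5069 0.1431 0.0828] [0.0021 0.0021]
  z 0.09 [0.5065 0.1476 0.09  ] [0.5044 0.1415 0.09  ]
lever_knob [0.5189 0.0886 0.118 ] [0.0022 0.0022]
pin_head [ 0.4966 -0.225   0.0818] [0.0003 0.0003]
  z 0.087 [ 0.4952 -0.2196  0.087 ] [ 0.496  -0.2236  0.087 ]
pin [ 0.4971 -0.2253 -0.0039] [0.0007 0.0007]
block [0.5082 0.1444 0.007 ] [0.0061 0.0061]
  z 0 [0.5043 0.1393 0.    ] [0.5146 0.1473 0.    ]
pin_rest [ 0.4929 -0.2188 -0.0018] [0.0011 0.0011]
  z 0 [ 0.4914 -0.2175  0.    ] [ 0.4938 -0.218   0.    ]
lever [0.5059 0.1467 0.0473] [0.0007 0.0007]
  z 0.05 [0.5044 0.1478 0.05  ] [0.5064 0.1466 0.05  ]
```

The scene view shows the pin in its rest at about (415,185) and the block, with its lever knob, at (327,266). The top view shows the pin at (455,253), the guide mouth at (254,251) and the knob at (281,241). The heights from triangulation fit the given sizes. Next I check the tool axes, then move above the pin.

```bash
python3 - <<'E'
from h import *
from scipy.spatial.transform import Rotation as R
print(np.round(R.from_rotvec(ctrl.get_obs()["tool_rot"]).as_matrix(),3), ctrl.grasp_offset)
for n in("scene","top"):
  get(n)
  for q in("pencil","screwdriver","clock_motor"):print(n,q,[ (np.round(a["point"]),round(a["score"],2)) for a in find_in(n,q)[:3]])
E
```

```text
[[-0.931 -0.     0.365]
 [-0.365  0.    -0.931]
 [-0.    -1.    -0.   ]] 0.0187
scene pencil [(array([274., 254.]), 0.71)]
scene screwdriver [(array([204., 389.]), 0.91), (array([414., 184.]), 0.28)]
scene clock_motor [(array([303., 415.]), 0.92)]
top pencil [(array([317., 167.]), 0.81), (array([446., 256.]), 0.28)]
top screwdriver []
top clock_motor [(array([185., 293.]), 0.85), (array([153., 211.]), 0.67)]
```

Request:
play_rows(moves=[{"x":2.6,"y":3.1,"turn":0},{"x":2.6,"y":3.1},{"x":2.6,"y":3.1},{"x":2.6,"y":3.1},{"x":2.6,"y":3.1},{"x":2.6,"y":3.1},{"x":2.6,"y":3.1},{"x":2.6,"y":3.1}])

```text
invalid input
```

Request:
play_rows(moves=[{"x":2.6,"y":3.1,"z":0,"turn":7,"jaw":8.5},{"x":2.6,"y":3.1,"z":0,"turn":7,"jaw":8.5},{"x":2.6,"y":3.1,"z":0,"turn":7,"jaw":8.5},{"x":2.6,"y":3.1,"z":0,"turn":7,"jaw":8.5},{"x":2.6,"y":3.1,"z":0,"turn":7,"jaw":8.5},{"x":2.6,"y":3.1,"z":0,"turn":7,"jaw":8.5},{"x":2.6,"y":3.1,"z":0,"turn":7,"jaw":8.5},{"x":2.6,"y":3.1,"z":0,"turn":7,"jaw":8.5}], squeeze=40)

```text
t: 3.07
tool_pos: [0.4372, -0.3322, 0.2316]
tool_rot: [-1.1, 1.364, -1.366]
contact_force: [1.0, -0.5, 0.8]
opening: 0.085
```

Request:
play_rows(moves=[{"x":1.5,"y":2.7,"z":0,"turn":6,"jaw":8.5},{"x":1.5,"y":2.7,"z":0,"turn":6,"jaw":8.5},{"x":1.5,"y":2.7,"z":0,"turn":0,"jaw":8.5},{"x":1.4,"y":2.7,"z":0,"turn":0,"jaw":8.5},{"x":0,"y":0,"z":0,"turn":0,"jaw":8.5}], squeeze=40)

```text
t: 3.48
tool_pos: [0.497, -0.2218, 0.2314]
tool_rot: [-1.205, 1.213, -1.212]
contact_force: [1.0, -1.2, -1.0]
opening: 0.085
```

```bash
python3 - <<'E'
from h import *
c=get("wrist");save(c,"pics/w1.png");o=ctrl.get_obs();print(o["tool_pos"])
for q,z in(("pin_head",.087),("pin_rest",0),("pin",.006)):
  for a in pinpoint("wrist",q)[:2]:print(q,a["point"],a["score"],np.round(atz(c,a["point"],z),4))
for q in("pin","pin_rest"):
  for a in regions_of("wrist",q)[:2]:print(q,a["point"],a["score"],a["pixels"].sum())
S=get("scene")
for a in pinpoint("scene","pin_head")[:2]:print(a["point"],np.round(atz(S,a["point"],.087),4))
E
```

```text
[ 0.49609939 -0.22378089  0.23142038]
pin_head [320.1, 228.3] 0.84 [ 0.4935 -0.2182  0.087 ]
pin_rest [323.9, 211.6] 0.96 [ 0.4962 -0.2224  0.    ]
pin [320.8, 212.1] 0.55 [ 0.4931 -0.2217  0.006 ]
pin [318.7, 230.5] 0.89 745
pin_rest [324.8, 209.5] 0.59 3387
[415.7, 183.6] [ 0.4932 -0.2258  0.087 ]
```

View pics/w1.png

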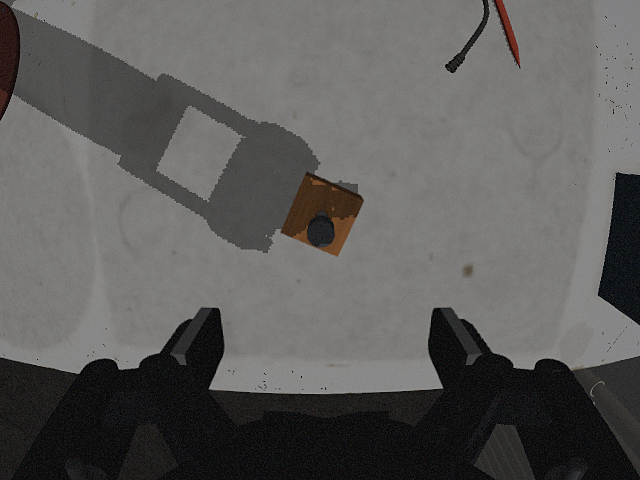

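Request:
play_rows(moves=[{"x":-0.15,"y":0.25,"z":-3.0,"turn":0,"jaw":8.5},{"x":0,"y":0,"z":-3.0,"turn":0,"jaw":8.5},{"x":0,"y":0,"z":-3.0,"turn":0,"jaw":6},{"x":0,"y":0,"z":-2.0,"turn":0,"jaw":5},{"x":0,"y":0,"z":0,"turn":0,"jaw":5},{"x":0,"y":0,"z":0,"turn":0,"jaw":5}], squeeze=40)

```text
t: 4.38
tool_pos: [0.4928, -0.2234, 0.1203]
tool_rot: [-1.205, 1.22, -1.215]
contact_force: [0.4, -0.6, -0.0]
opening: 0.0501
```

```bash
python3 - <<'E'
from h import *
c=get("wrist");save(c,"pics/w2.png");o=ctrl.get_obs();print(o["tool_pos"],o["contact_force"],o["opening"])
for q,z in(("pin_head",.087),("pin_rest",0),("pin",.006)):
  for a in pinpoint("wrist",q)[:2]:print(q,a["point"],a["score"],np.round(atz(c,a["point"],z),4))
E
```

```text
[ 0.49396964 -0.22402178  0.12220168] [-0.23436526 -0.28746984  0.39402257] 0.050161599549366116
pin_head [322.8, 281.6] 0.92 [ 0.492  -0.2198  0.087 ]
pin_rest [326.6, 241.4] 0.88 [ 0.4939 -0.2237  0.    ]
pin [326.6, 236.8] 0.72 [ 0.494  -0.2185  0.006 ]
```

View pics/w2.png

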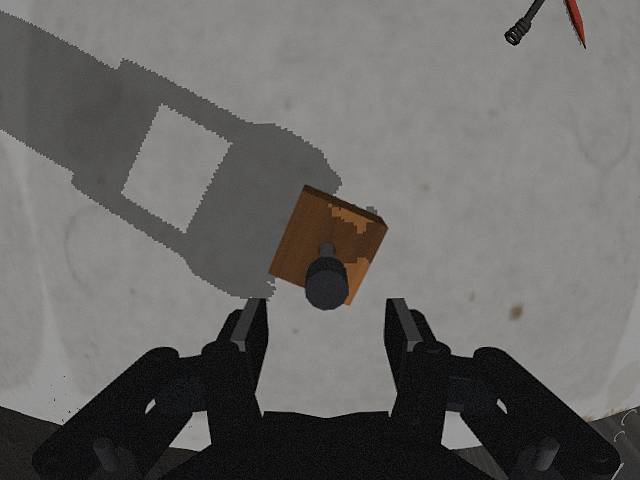

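Request:
play_rows(moves=[{"x":0,"y":0.25,"z":-2.7,"turn":0,"jaw":5},{"x":0,"y":0,"z":-2.6,"turn":0,"jaw":5},{"x":0,"y":0,"z":0,"turn":0,"jaw":3.5},{"x":0,"y":0,"z":0,"turn":0,"jaw":2.6},{"x":0,"y":0,"z":0,"turn":0,"jaw":1.5},{"x":0,"y":0,"z":0,"turn":0,"jaw":1.5},{"x":0,"y":0,"z":0,"turn":0,"jaw":1.5}], squeeze=40)

```text
t: 5.17
tool_pos: [0.4947, -0.2214, 0.0702]
tool_rot: [-1.204, 1.214, -1.219]
contact_force: [-0.6, -0.1, 0.3]
opening: 0.0199
```

```bash
python3 - <<'E'
from h import *
c=get("wrist");save(c,"pics/w3.png");o=ctrl.get_obs();print(o["tool_pos"],o["contact_force"],o["wrist_torque"],o["opening"])
E
```

```text
[ 0.49461655 -0.22137668  0.06993706] [-0.61914802  0.32891789 -0.27590355] [-0.0162944   0.02726996 -0.0136813 ] 0.019490199430674083
```

View pics/w3.png

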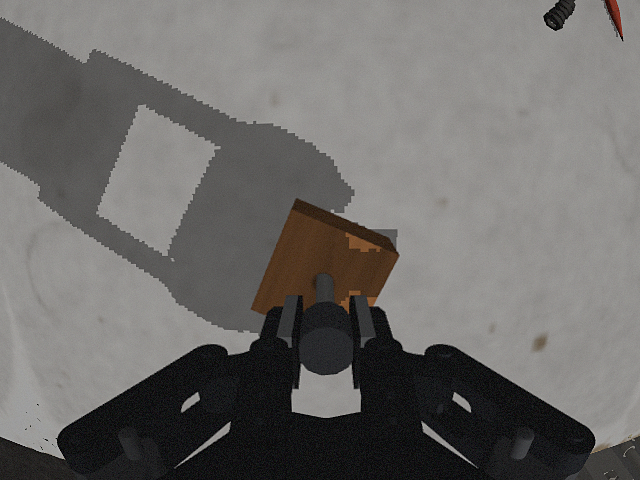

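Request:
play_rows(moves=[{"x":0,"y":0,"z":0,"turn":0,"jaw":1.5},{"x":0,"y":0,"z":0,"turn":0,"jaw":1.5}], squeeze=40)

```text
t: 5.38
tool_pos: [0.4946, -0.2213, 0.0696]
tool_rot: [-1.204, 1.215, -1.219]
contact_force: [-1.2, 0.2, 4.6]
opening: 0.0194
```

Request:
play_rows(moves=[{"x":0,"y":0,"z":1,"turn":0,"jaw":1.5},{"x":0,"y":0,"z":2,"turn":0,"jaw":1.5},{"x":0,"y":0,"z":3,"turn":0,"jaw":1.5},{"x":0,"y":0,"z":3,"turn":0,"jaw":1.5},{"x":0,"y":0,"z":3,"turn":0,"jaw":1.5},{"x":0,"y":0,"z":3,"turn":0,"jaw":1.5},{"x":0,"y":0,"z":0,"turn":0,"jaw":1.5},{"x":0,"y":0,"z":0,"turn":0,"jaw":1.5}], squeeze=40)

```text
t: 6.05
tool_pos: [0.495, -0.2216, 0.2218]
tool_rot: [-1.203, 1.212, -1.221]
contact_force: [-0.2, 0.0, -2.3]
opening: 0.0195
```

```bash
python3 - <<'E'
from h import *
c=get("wrist");save(c,"pics/w4.png");o=ctrl.get_obs();print(o["tool_pos"],o["contact_force"],o["wrist_torque"],o["opening"])
for q in("pin_head","pin"):
  for a in pinpoint("wrist",q)[:2]:print(q,a["point"],a["score"])
E
```

```text
[ 0.49391621 -0.22091945  0.2192543 ] [-0.25926216  0.27026587 -0.93252083] [ 0.01364045  0.03454015 -0.00404515] 0.01956813333206907
pin_head [322.6, 337.4] 0.85
pin [324.8, 268.4] 0.85
```

View pics/w4.png

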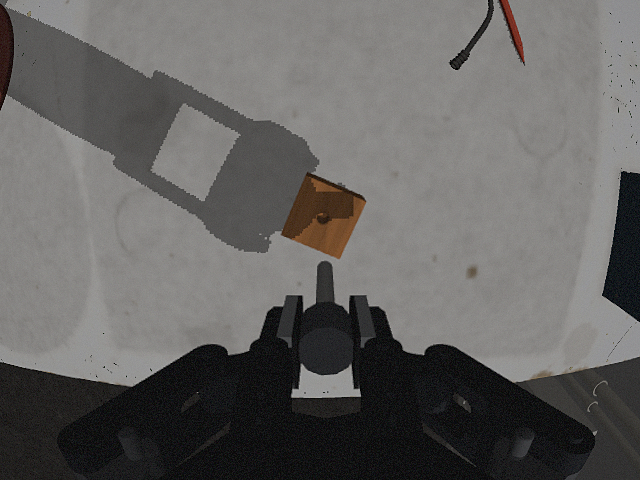

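Lift confirmed: the head is between the pads at (323,340), the tip is at (325,265), and the pin hangs straight. Next I carry it towards the block.

Request:
play_rows(moves=[{"x":0.1,"y":2,"z":0,"turn":0,"jaw":1.5},{"x":0.1,"y":4,"z":0,"turn":0,"jaw":1.5},{"x":0.2,"y":4,"z":0,"turn":0,"jaw":1.5},{"x":0.2,"y":4,"z":0,"turn":0,"jaw":1.5},{"x":0.2,"y":4,"z":0,"turn":0,"jaw":1.5},{"x":0.2,"y":4,"z":0,"turn":0,"jaw":1.5},{"x":0.2,"y":4,"z":0,"turn":0,"jaw":1.5},{"x":0,"y":3,"z":0,"turn":0,"jaw":1.5}], squeeze=40)

```text
t: 6.87
tool_pos: [0.5044, 0.072, 0.2163]
tool_rot: [-1.207, 1.218, -1.214]
contact_force: [1.0, -1.3, -0.8]
opening: 0.02
```

Request:
play_rows(moves=[{"x":0,"y":1,"z":0,"turn":0,"jaw":1.5},{"x":0,"y":0,"z":0,"turn":0,"jaw":1.5},{"x":0,"y":0,"z":0,"turn":0,"jaw":1.5},{"x":0,"y":0,"z":0,"turn":0,"jaw":1.5}], squeeze=40)

```text
t: 7.2
tool_pos: [0.5054, 0.078, 0.2174]
tool_rot: [-1.205, 1.218, -1.217]
contact_force: [0.5, -0.4, 0.1]
opening: 0.0197
```

```bash
cat > look.py <<'E'
from h import *
import sys
tag=sys.argv[1]
c=get("wrist");save(c,f"pics/w{tag}.png");o=ctrl.get_obs();print(np.round(o["t"],2),np.round(o["tool_pos"],4),np.round(o["contact_force"],1),np.round(o["opening"],4))
def pp(n,q):
    a=pinpoint(n,q); return a[0] if a else None
for q,z in(("guide_mouth",.09),("lever_knob",.118),("block",0),("lever",.05),("pin_head",None),("pin",None)):
    a=pp("wrist",q)
    if a:
        print("W",q,np.round(a["point"],1),round(a["score"],2),np.round(atz(c,a["point"],z),4) if z is not None else "")
S=get("scene");T=get("top");save(S,f"pics/s{tag}.png");save(T,f"pics/t{tag}.png")
for q,z in(("guide_mouth",.09),("lever_knob",.118),("pin_head",None),("pin",None)):
    a=pp("scene",q);b=pp("top",q)
    for C,n,k in((S,"S",a),(T,"T",b)):
        if k: print(n,q,np.round(k["point"],1),round(k["score"],2),np.round(atz(C,k["point"],z),4) if z else "")
    if a and b:
        p,e=tri([ray(S,a["point"]),ray(T,b["point"])]);print("tri",q,np.round(p,4),np.round(e,4))
E
python3 look.py 5
```

```text
7.25 [0.5056 0.0778 0.2177] [ 0.8 -1.  -0.9] 0.0198
W guide_mouth [327.  150.2] 0.93 [0.5078 0.1436 0.09  ]
W lever_knob [350.  225.5] 0.8 [0.5226 0.0944 0.118 ]
W block [326.3 142.9] 0.78 [0.5073 0.1472 0.    ]
W lever [322.7 149.5] 0.69 [0.5043 0.1427 0.05  ]
W pin_head [325.5 336. ] 0.71 
W pin [322.2 265.9] 0.56 
S guide_mouth [320.2 302.4] 0.83 [0.5005 0.1452 0.09  ]
T guide_mouth [252.2 253. ] 0.65 [0.5026 0.1473 0.09  ]
tri guide_mouth [0.5012 0.1466 0.0918] [0.0013 0.0013]
S lever_knob [327.3 268.3] 0.83 [0.5197 0.093  0.118 ]
S pin_head [343.2 220.9] 0.82 
S pin [336.2 253.9] 0.63
```

View pics/w5.png

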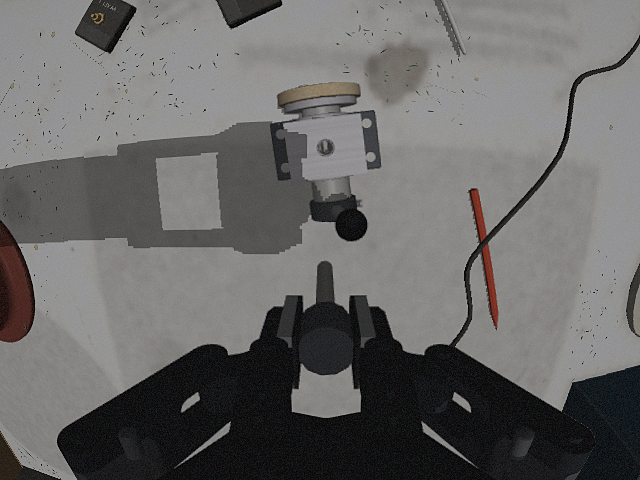

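Request:
play_rows(moves=[{"x":0,"y":2,"z":0,"turn":0,"jaw":1.5},{"x":0,"y":2,"z":0,"turn":0,"jaw":1.5},{"x":0,"y":0,"z":0,"turn":0,"jaw":1.5},{"x":0,"y":0,"z":0,"turn":0,"jaw":1.5},{"x":0,"y":0,"z":0,"turn":0,"jaw":1.5}], squeeze=40)

```text
t: 8.47
tool_pos: [0.5057, 0.1189, 0.2182]
tool_rot: [-1.205, 1.216, -1.217]
contact_force: [0.7, -0.8, -0.9]
opening: 0.0196
```

```bash
python3 look.py 6; python3 - <<'E'
import cv2
a=cv2.imread("pics/w6.png")[120:320,220:420];cv2.imwrite("pics/w6c.png",cv2.resize(a,(600,600),interpolation=cv2.INTER_CUBIC))
E
```

```text
8.52 [0.5057 0.1188 0.2182] [ 0.4  0.4 -0.9] 0.0197
W guide_mouth [326.4 204.5] 0.92 [0.5073 0.1445 0.09  ]
W lever_knob [350.9 280.3] 0.77 [0.524  0.0955 0.118 ]
W block [327.3 187.4] 0.77 [0.5083 0.1447 0.    ]
W lever [325.3 197.1] 0.56 [0.5064 0.1434 0.05  ]
W pin_head [324.3 337.8] 0.66 
W pin [322.6 266.7] 0.93 
S guide_mouth [317.  300.3] 0.96 [0.5076 0.1446 0.09  ]
T guide_mouth [256.1 247.8] 0.79 [0.5118 0.1401 0.09  ]
tri guide_mouth [0.5114 0.1406 0.0821] [0.0012 0.0012]
S lever_knob [323.4 266.3] 0.76 [0.5279 0.0931 0.118 ]
S pin_head [328.9 238.6] 0.53 
S pin [323.6 268. ] 0.62
```

View pics/w6c.png

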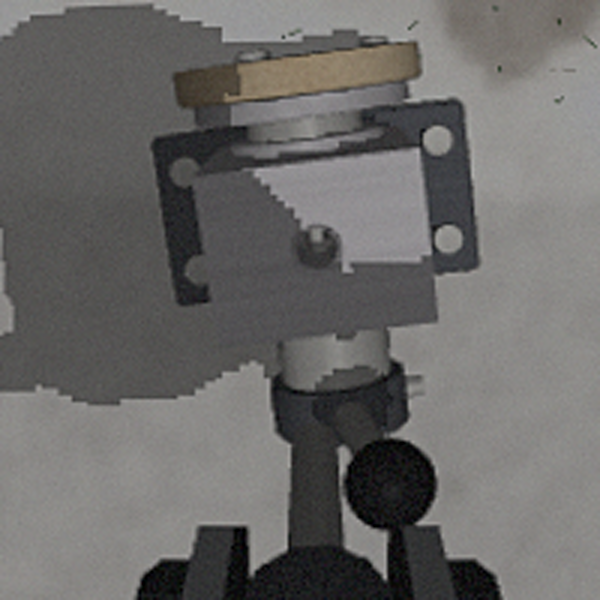

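```bash
python3 - <<'E'
from h import *
c=get("wrist");o=ctrl.get_obs();t=o["tool_pos"]
h=atz(c,(326,201.7),.09);print("hole",h)
for row in(263,265,267):print("tip",atz(c,(325.2,row),t[2]-.0637)-t, "hole-tip",h-atz(c,(325.2,row),t[2]-.0637))
# rest hole calibration from w4 pose (t=.4945,-.2213,.219): same camera offset
T=np.array(c["cam_to_world"]).copy();c2=dict(c);T[:3,3]+=np.array([.4943,-.2213,.2192])-t;c2["cam_to_world"]=T
print("rest hole",atz(c2,(322.5,218),.034),"tip",atz(c2,(325.2,265),.2192-.0637))
E
python3 - <<'E'
import cv2
a=cv2.imread("pics/w4.png")[180:300,260:380];cv2.imwrite("pics/w4c.png",cv2.resize(a,(600,600),interpolation=cv2.INTER_CUBIC))
E
```

```text
hole [0.50704259 0.14688133 0.09      ]
tip [ 0.00053627  0.00278978 -0.0637    ] hole-tip [ 0.00078919  0.02490652 -0.06460234]
tip [ 0.00052245  0.00153989 -0.0637    ] hole-tip [ 0.000803    0.02615641 -0.06460234]
tip [ 0.00050858  0.00028513 -0.0637    ] hole-tip [ 0.00081688  0.02741117 -0.06460234]
rest hole [ 0.49226082 -0.2186544   0.034     ] tip [ 0.49482245 -0.21976011  0.1555    ]
```

View pics/w4c.png

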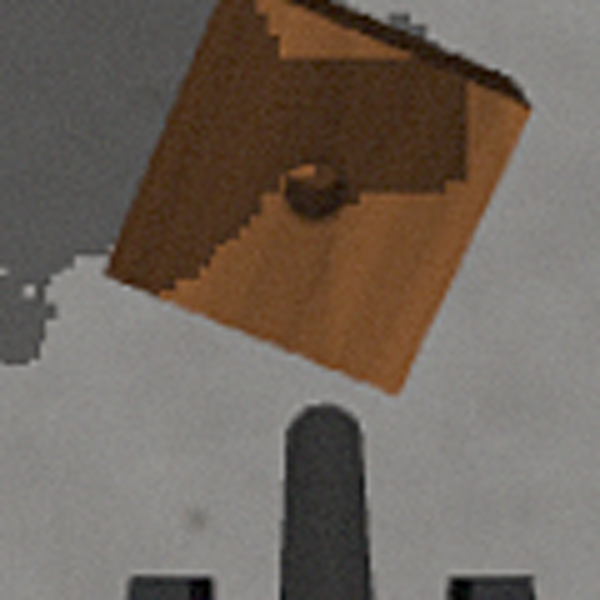

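Request:
play_rows(moves=[{"x":0.15,"y":1.3,"z":0,"turn":0,"jaw":1.5},{"x":0,"y":1.3,"z":0,"turn":0,"jaw":1.5},{"x":0,"y":0,"z":-2,"turn":0,"jaw":1.5},{"x":0,"y":0,"z":-2,"turn":0,"jaw":1.5},{"x":0,"y":0,"z":-1.2,"turn":0,"jaw":1.5},{"x":0,"y":0,"z":0,"turn":0,"jaw":1.5},{"x":0,"y":0,"z":0,"turn":0,"jaw":1.5},{"x":0,"y":0,"z":0,"turn":0,"jaw":1.5}], squeeze=40)

```text
t: 10.03
tool_pos: [0.5078, 0.1456, 0.1674]
tool_rot: [-1.203, 1.216, -1.217]
contact_force: [-0.1, 0.1, -0.5]
opening: 0.0198
```

```bash
python3 look.py 7; python3 - <<'E'
import cv2
a=cv2.imread("pics/w7.png")[190:310,260:380];cv2.imwrite("pics/w7c.png",cv2.resize(a,(600,600),interpolation=cv2.INTER_CUBIC))
a=cv2.imread("pics/s7.png")[220:340,260:380];cv2.imwrite("pics/s7c.png",cv2.resize(a,(600,600),interpolation=cv2.INTER_CUBIC))
E
```

```text
10.08 [0.5081 0.1455 0.1678] [ 0.7  0.7 -0.6] 0.0199
W guide_mouth [325.9 259.6] 0.62 [0.5089 0.1458 0.09  ]
W block [324.  227.5] 0.71 [0.5074 0.1439 0.    ]
W lever [318.7 244.2] 0.75 [0.5037 0.1439 0.05  ]
W pin_head [324.5 335.9] 0.86 
W pin [323.7 265.6] 0.61 
S guide_mouth [318.7 301.2] 0.92 [0.5041 0.1445 0.09  ]
T guide_mouth [282.3 236.4] 0.68 [0.5314 0.0923 0.09  ]
tri guide_mouth [0.5371 0.0967 0.0013] [0.0038 0.0038]
T lever_knob [279.7 237.1] 0.65 [0.5273 0.0951 0.118 ]
S pin_head [315.3 265.9] 0.62 
S pin [318.8 293.7] 0.5
```

View pics/w7c.png

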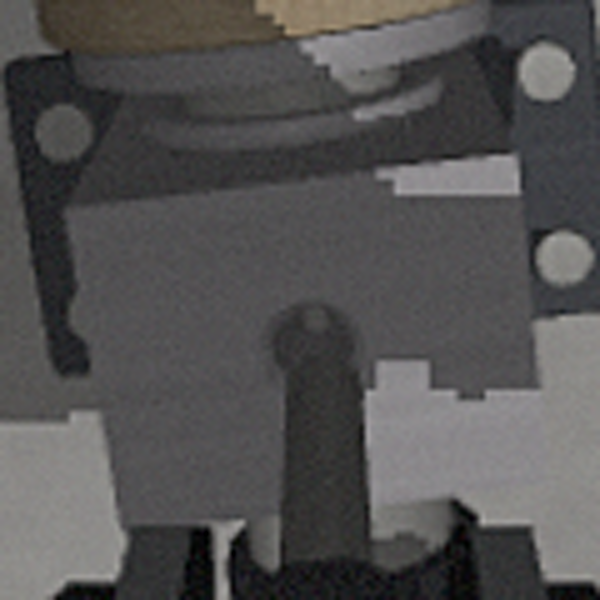

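View pics/s7c.png

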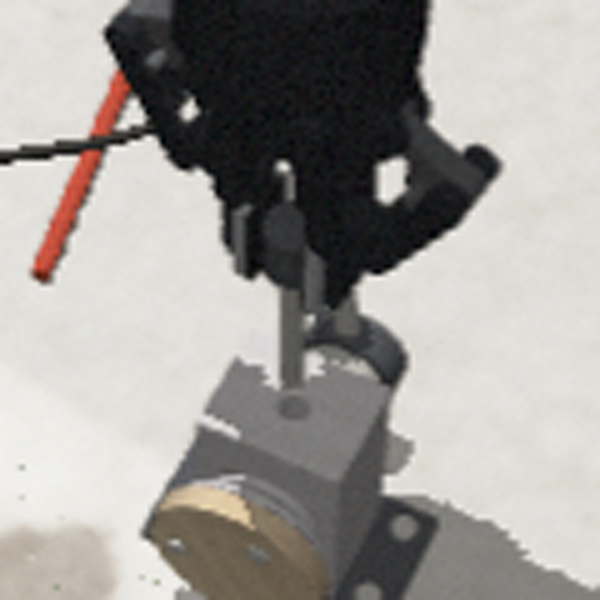

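```bash
python3 - <<'E'
from h import *
c=get("wrist");o=ctrl.get_obs();t=o["tool_pos"];print(t)
h=atz(c,(323,258.5),.09);tip=atz(c,(325.2,265),t[2]-.0637);print("hole",h,tip,h-tip)
S=get("scene")
hs=atz(S,(318.6,301.4),.09);print(hs)
def proj(C,p):
    T=np.linalg.inv(C["cam_to_world"]);q=T[:3,:3]@p+T[:3,3];K=C["camera_matrix"];return K[0,2]-K[0,0]*q[0]/q[2],K[1,2]+K[1,1]*q[1]/q[2]
print("tip if centred",proj(S,hs+[0,0,.0137]))
e=.001
for d in([.002,0,0],[0,.002,0]):print(np.array(proj(S,hs+d))-np.array(proj(S,hs)))
E
python3 - <<'E'
import cv2
a=cv2.imread("pics/s7.png")[280:320,300:340];cv2.imwrite("pics/s7d.png",cv2.resize(a,(600,600),interpolation=cv2.INTER_CUBIC))
E
```

```text
[0.50719602 0.14518196 0.16625665]
hole [0.50633171 0.14646426 0.09      ] [0.50771549 0.14669566 0.10255665] [-0.00138379 -0.0002314  -0.01255665]
[0.50400388 0.1449781  0.09      ]
tip if centred (np.float64(318.7624822613518), np.float64(297.13942272019045))
[-0.94860803 -0.53083672]
[-0.61428247  0.79926465]
```

View pics/s7d.png

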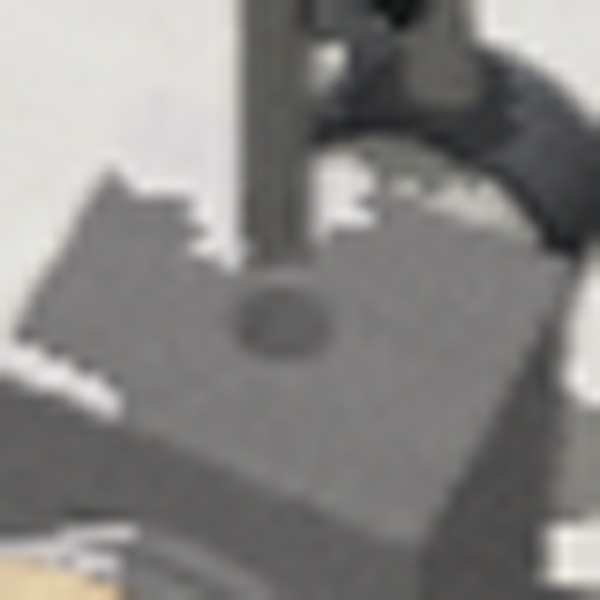

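Both views put the tip about 1.2 mm too far in +x and centred in y: in the wrist crop the hole is at px (323,258.5), in the scene at (318.8,301.5). I correct that and descend.

Request:
play_rows(moves=[{"x":-0.12,"y":0,"z":0,"turn":0,"jaw":1.5},{"x":0,"y":0,"z":-0.5,"turn":0,"jaw":1.5},{"x":0,"y":0,"z":-0.5,"turn":0,"jaw":1.5},{"x":0,"y":0,"z":-0.4,"turn":0,"jaw":1.5},{"x":0,"y":0,"z":-0.3,"turn":0,"jaw":1.5},{"x":0,"y":0,"z":0,"turn":0,"jaw":1.5}], squeeze=40)

```text
t: 11.48
tool_pos: [0.5056, 0.145, 0.1481]
tool_rot: [-1.206, 1.217, -1.216]
contact_force: [0.9, -0.6, -0.7]
opening: 0.0197
```

Request:
play_rows(moves=[{"x":0,"y":0,"z":-0.4,"turn":0,"jaw":1.5},{"x":0,"y":0,"z":-0.4,"turn":0,"jaw":1.5},{"x":0,"y":0,"z":0,"turn":0,"jaw":1.5},{"x":0,"y":0,"z":0,"turn":0,"jaw":1.5}], squeeze=40)

```text
t: 11.82
tool_pos: [0.5058, 0.1451, 0.1409]
tool_rot: [-1.205, 1.217, -1.216]
contact_force: [0.3, -1.5, -0.8]
opening: 0.0199
```

```bash
python3 look.py 8|head -1; python3 - <<'E'
import cv2
a=cv2.imread("pics/w8.png")[190:310,260:380];b=cv2.imread("pics/s8.png")[240:330,270:360]
import numpy as np
cv2.imwrite("pics/c8.png",np.hstack([cv2.resize(x,(400,400),interpolation=cv2.INTER_CUBIC) for x in(a,b)]))
E
```

```text
11.87 [0.5059 0.1452 0.1412] [-0.3  0.2 -0.2] 0.0195
```

View pics/c8.png

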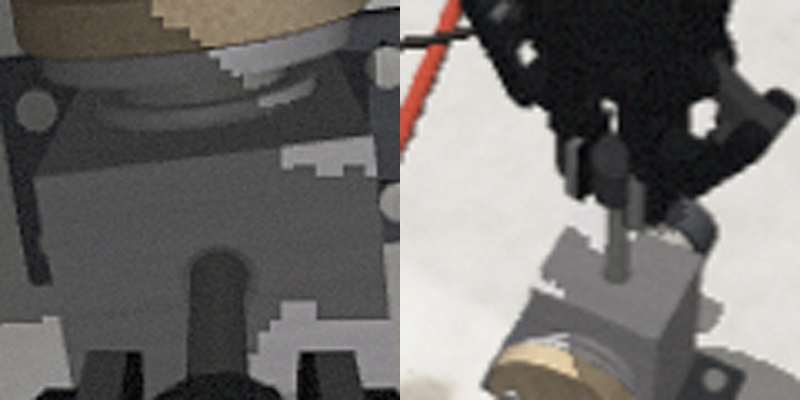

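The pin is in the guide hole. I lower it almost to the shaft.

Request:
play_rows(moves=[{"x":0,"y":0,"z":-0.4,"turn":0,"jaw":1.5},{"x":0,"y":0,"z":-0.3,"turn":0,"jaw":1.5},{"x":0,"y":0,"z":-0.2,"turn":0,"jaw":1.5},{"x":0,"y":0,"z":0,"turn":0,"jaw":1.5},{"x":0,"y":0,"z":0,"turn":0,"jaw":1.5}], squeeze=40)

```text
t: 13.08
tool_pos: [0.5059, 0.1451, 0.132]
tool_rot: [-1.205, 1.217, -1.217]
contact_force: [0.1, 1.0, -0.3]
opening: 0.0198
```

Now I release it. The remaining drop is about 2 mm.

Request:
play_rows(moves=[{"x":0,"y":0,"z":0,"turn":0,"jaw":3},{"x":0,"y":0,"z":0,"turn":0,"jaw":4.5},{"x":0,"y":0,"z":0,"turn":0,"jaw":4.5},{"x":0,"y":0,"z":0,"turn":0,"jaw":4.5}], squeeze=40)

```text
t: 13.42
tool_pos: [0.5062, 0.1452, 0.1326]
tool_rot: [-1.204, 1.216, -1.217]
contact_force: [0.1, 0.6, -0.0]
opening: 0.045
```

Request:
play_rows(moves=[{"x":0,"y":0,"z":2,"turn":0,"jaw":4.5},{"x":0,"y":0,"z":3,"turn":0,"jaw":4.5},{"x":0,"y":0,"z":3,"turn":0,"jaw":4.5},{"x":0,"y":-2,"z":0,"turn":6,"jaw":4.5},{"x":0,"y":-2,"z":0,"turn":0,"jaw":2},{"x":0,"y":-2,"z":0,"turn":0,"jaw":1},{"x":0,"y":0,"z":0,"turn":0,"jaw":0},{"x":0,"y":0,"z":0,"turn":0,"jaw":0}], squeeze=40)

```text
t: 14.08
tool_pos: [0.5061, 0.0847, 0.2124]
tool_rot: [-1.251, 1.141, -1.14]
contact_force: [0.3, 0.3, -0.4]
opening: 0.0001
```

```bash
python3 look.py 9
```

```text
14.13 [0.506  0.0853 0.2123] [0.8 0.6 0.4] -0.0001
W guide_mouth [332.7 159.3] 0.94 [0.5066 0.1444 0.09  ]
W lever_knob [352.9 237.1] 0.94 [0.5241 0.0964 0.118 ]
W block [333.9 153.5] 0.66 [0.5094 0.1446 0.    ]
W pin_head [338.4 165. ] 0.76 
W pin [331.8 154.2] 0.58 
S guide_mouth [319.3 301.8] 0.63 [0.5025 0.145  0.09  ]
T guide_mouth [252.5 251.3] 0.65 [0.5057 0.1467 0.09  ]
tri guide_mouth [0.504  0.146  0.0908] [0.0018 0.0018]
S lever_knob [325.7 266.8] 0.62 [0.5239 0.0917 0.118 ]
S pin_head [318.7 279.1] 0.48
```

View pics/w9.png

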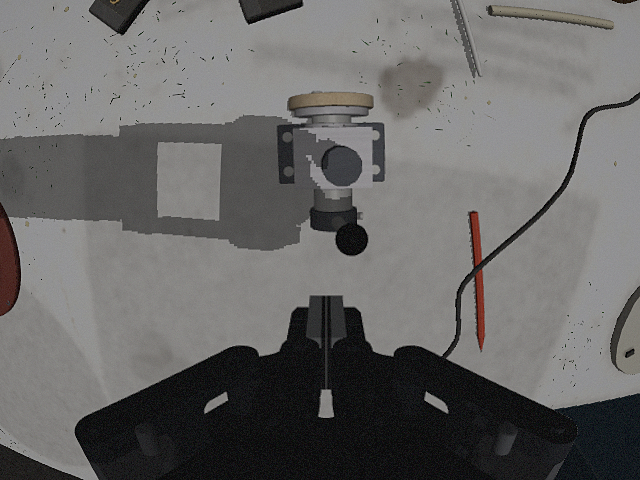

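View pics/s9.png

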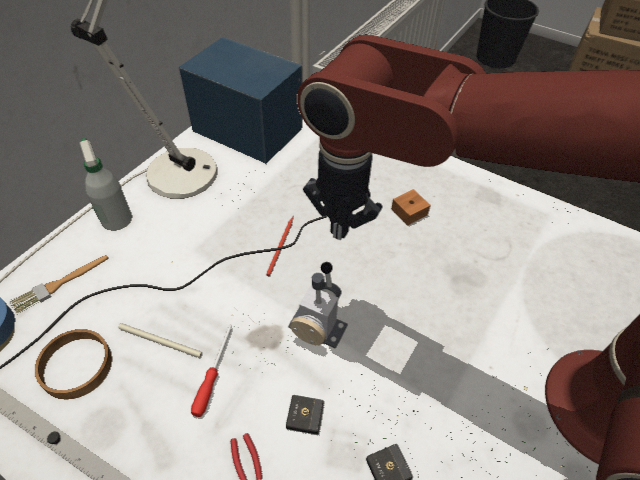

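The pin stands in the hole with its head at about (319,280) in the scene view. The knob is at about (0.524, 0.095, 0.119). I move the closed fingers to the +x side of the knob.

Request:
play_rows(moves=[{"x":2.8,"y":0.3,"z":0,"turn":0,"jaw":0},{"x":2.8,"y":0.3,"z":0,"turn":0,"jaw":0},{"x":0,"y":0,"z":-3.5,"turn":0,"jaw":0},{"x":0,"y":0,"z":-3.5,"turn":0,"jaw":0},{"x":0,"y":0,"z":-3.5,"turn":0,"jaw":0},{"x":0,"y":0,"z":0,"turn":0,"jaw":0},{"x":0,"y":0,"z":0,"turn":0,"jaw":0}], squeeze=40)

```text
t: 15.52
tool_pos: [0.5602, 0.0911, 0.1052]
tool_rot: [-1.256, 1.143, -1.137]
contact_force: [-0.4, -0.3, 0.1]
opening: -0.0002
```

```bash
python3 look.py 10
```

```text
15.57 [0.5623 0.0912 0.108 ] [ 0.8 -0.1  0.9] 0.0004
W guide_mouth [213.3 176.2] 0.97 [0.5066 0.146  0.09  ]
W lever_knob [232.6 314.6] 0.61 [0.5235 0.0954 0.118 ]
W block [255.  162.9] 0.72 [0.508  0.1451 0.    ]
W pin_head [166.4 201.1] 0.96 
W pin [226.3 170.8] 0.61 
S guide_mouth [317.4 300.8] 0.56 [0.5065 0.1451 0.09  ]
T guide_mouth [253.7 248.9] 0.8 [0.51   0.1445 0.09  ]
tri guide_mouth [0.5087 0.1442 0.0876] [0.0015 0.0015]
S lever_knob [328.5 265.3] 0.67 [0.5215 0.0861 0.118 ]
S pin_head [314.6 280.1] 0.56 
T pin_head [249.2 248.1] 0.7 
tri pin_head [0.5094 0.1458 0.1508] [0.0031 0.0031]
S pin [316.1 309.9] 0.57 
T pin [256.6 253.3] 0.47 
tri pin [0.5065 0.144  0.0571] [0.0024 0.0024]
```

View pics/w10.png

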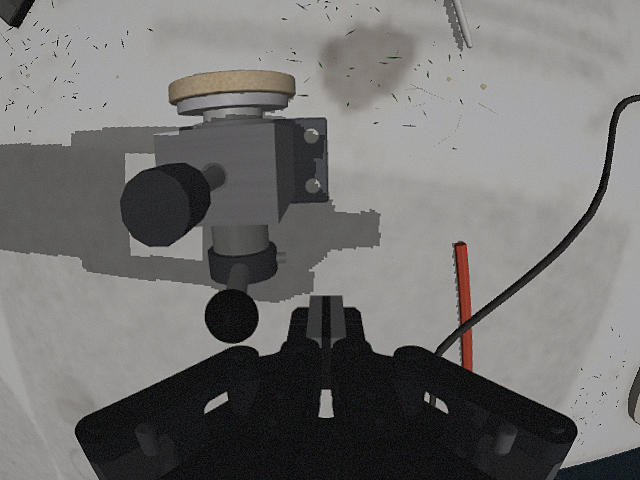

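View pics/s10.png

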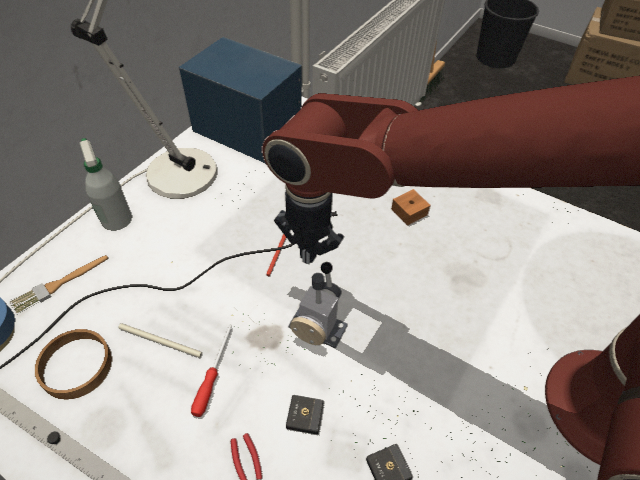

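Request:
play_rows(moves=[{"x":-0.6,"y":0,"z":0,"turn":0,"jaw":0},{"x":-0.6,"y":0,"z":0,"turn":0,"jaw":0},{"x":-0.4,"y":0,"z":0,"turn":0,"jaw":0},{"x":-0.4,"y":0,"z":0,"turn":0,"jaw":0},{"x":-0.4,"y":0,"z":0,"turn":0,"jaw":0},{"x":-0.4,"y":-0.1,"z":0,"turn":0,"jaw":0},{"x":-0.4,"y":0,"z":0,"turn":0,"jaw":0},{"x":0,"y":0,"z":0,"turn":0,"jaw":0}], squeeze=40)

```text
t: 17.03
tool_pos: [0.5291, 0.0902, 0.1071]
tool_rot: [-1.253, 1.14, -1.139]
contact_force: [-0.7, 0.4, 0.0]
opening: 0.0002
```

```bash
python3 look.py 11
```

```text
17.08 [0.5294 0.0902 0.1071] [-0.3 -0.7  0.6] 0.0001
W lever_knob [265.9 319.8] 0.84 [0.5057 0.0928 0.118 ]
W block [298.1 162.8] 0.71 [0.5062 0.1463 0.    ]
W pin_head [275.5 205.4] 0.96 
W pin [284.2 173.9] 0.63 
S guide_mouth [319.2 301. ] 0.55 [0.5036 0.1437 0.09  ]
T guide_mouth [255.3 247.9] 0.65 [0.5117 0.1416 0.09  ]
tri guide_mouth [0.509  0.1411 0.0836] [0.0034 0.0034]
S lever_knob [338.1 270.4] 0.92 [0.5012 0.0862 0.118 ]
T lever_knob [281.7 250. ] 0.51 [0.5044 0.092  0.118 ]
tri lever_knob [0.5016 0.0907 0.1239] [0.0025 0.0025]
S pin_head [318.  308.6] 0.75 
T pin_head [249.9 244.3] 0.53 
tri pin_head [0.5116 0.1506 0.0716] [0.0091 0.0091]
S pin [316.3 309.8] 0.73 
T pin [255.4 250.9] 0.44 
tri pin [0.5085 0.1451 0.0583] [0.0003 0.0003]
```

View pics/w11.png

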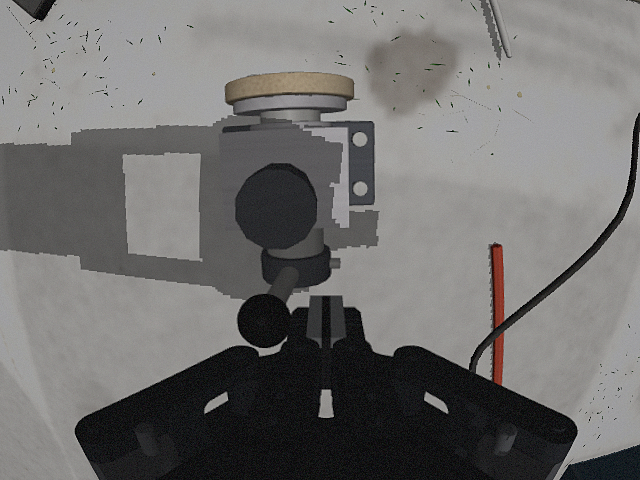

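Request:
play_rows(moves=[{"x":-0.3,"y":0,"z":0,"turn":0,"jaw":0},{"x":-0.3,"y":-0.1,"z":-0.2,"turn":0,"jaw":0},{"x":-0.2,"y":0,"z":-0.2,"turn":0,"jaw":0},{"x":-0.2,"y":0,"z":0,"turn":0,"jaw":0},{"x":0,"y":0,"z":0,"turn":0,"jaw":0}], squeeze=40)

```text
t: 18.3
tool_pos: [0.5193, 0.0891, 0.1029]
tool_rot: [-1.253, 1.14, -1.139]
contact_force: [0.1, -0.2, 1.1]
opening: 0.0001
```

Request:
play_rows(moves=[{"x":-0.1,"y":0,"z":0,"turn":0,"jaw":0},{"x":-0.1,"y":0,"z":0,"turn":0,"jaw":0},{"x":-0.1,"y":0,"z":0,"turn":0,"jaw":0},{"x":0,"y":0,"z":0,"turn":0,"jaw":0}], squeeze=40)

```text
t: 18.63
tool_pos: [0.5169, 0.0892, 0.1033]
tool_rot: [-1.253, 1.139, -1.139]
contact_force: [-0.2, 0.2, 0.3]
opening: -0.0001
```

```bash
python3 look.py 12
```

```text
18.68 [0.5169 0.0892 0.1033] [-0.1  1.9 -0.9] -0.0001
W lever_knob [263.3 323.9] 0.93 [0.493  0.0919 0.118 ]
W block [316.8 163.5] 0.66 [0.5066 0.1462 0.    ]
W pin_head [297.2 197.9] 0.61 
W pin [315.9 172.5] 0.93 
S guide_mouth [319.3 302.4] 0.76 [0.5018 0.146  0.09  ]
T guide_mouth [253.9 251.6] 0.62 [0.5051 0.1442 0.09  ]
tri guide_mouth [0.5043 0.1442 0.0861] [0.0012 0.0012]
S lever_knob [343.2 272.8] 0.6 [0.4909 0.0856 0.118 ]
S pin_head [317.8 330.4] 0.73 
S pin [316.4 314. ] 0.8
```

View pics/w12.png

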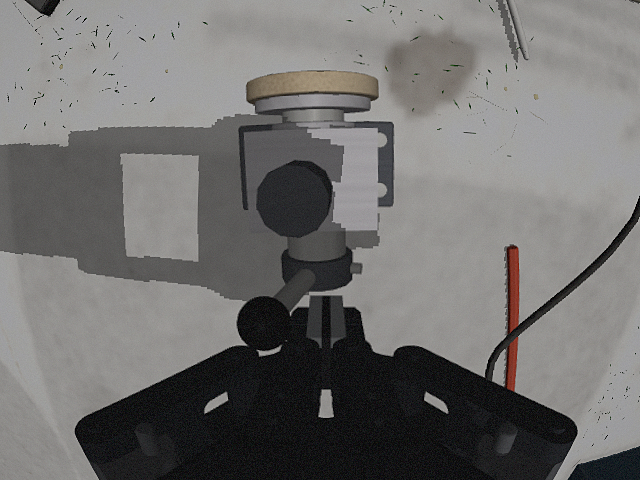

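The head looks smaller here, about 74 px wide instead of 82, so it may already have dropped. I check the scene view.

```bash
python3 - <<'E'
import cv2, numpy as np
o=[]
for n in("10","11","12"):
    o.append(cv2.resize(cv2.imread(f"pics/s{n}.png")[250:350,280:360],(266,400),interpolation=cv2.INTER_CUBIC))
cv2.imwrite("pics/c12.png",np.hstack(o))
E
```

```text
(no output)
```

View pics/c12.png

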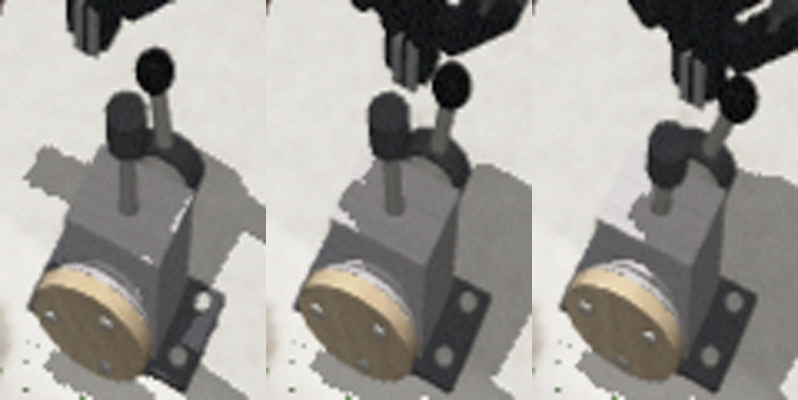

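The pin has dropped about 10 mm. I nudge the lever in 1 mm steps to feel the stop.

Request:
play_rows(moves=[{"x":-0.1,"y":0,"z":0,"turn":0,"jaw":0},{"x":0,"y":0,"z":0,"turn":0,"jaw":0}], squeeze=40)

```text
t: 19.65
tool_pos: [0.516, 0.0892, 0.1033]
tool_rot: [-1.252, 1.139, -1.139]
contact_force: [-0.2, 0.1, -0.2]
opening: 0.0001
```

```bash
python3 look.py 13 | head -2
```

```text
19.7 [0.516  0.0892 0.1033] [-0.1 -0.5  0.5] 0.0002
W lever_knob [265.7 320.8] 0.66 [0.493  0.0934 0.118 ]
```

Request:
play_rows(moves=[{"x":-0.1,"y":0,"z":0,"turn":0,"jaw":0},{"x":0,"y":0,"z":0,"turn":0,"jaw":0}], squeeze=40)

```text
t: 20.67
tool_pos: [0.515, 0.0891, 0.1033]
tool_rot: [-1.252, 1.139, -1.139]
contact_force: [0.1, -0.8, -0.3]
opening: -0.0001
```

Request:
play_rows(moves=[{"x":-0.1,"y":0,"z":0,"turn":0,"jaw":0},{"x":0,"y":0,"z":0,"turn":0,"jaw":0}], squeeze=40)

```text
t: 20.83
tool_pos: [0.5139, 0.0892, 0.1033]
tool_rot: [-1.253, 1.139, -1.139]
contact_force: [0.2, 0.6, 0.4]
opening: 0.0
```

Request:
play_rows(moves=[{"x":-0.1,"y":0,"z":0,"turn":0,"jaw":0},{"x":0,"y":0,"z":0,"turn":0,"jaw":0}], squeeze=40)

```text
t: 21.0
tool_pos: [0.5128, 0.0892, 0.1033]
tool_rot: [-1.253, 1.139, -1.139]
contact_force: [0.1, -0.6, 0.4]
opening: -0.0001
```

```bash
python3 look.py 14 | head -2
```

```text
21.05 [0.5129 0.0892 0.1033] [0.1 0.2 0.9] 0.0002
W lever_knob [267.1 321.1] 0.86 [0.4904 0.0934 0.118 ]
```

View pics/w14.png

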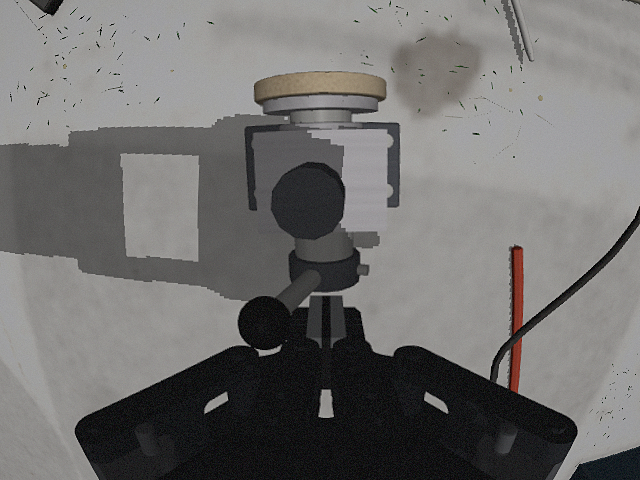

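Request:
play_rows(moves=[{"x":-0.1,"y":0,"z":0,"turn":0,"jaw":0},{"x":0,"y":0,"z":0,"turn":0,"jaw":0}], squeeze=40)

```text
t: 22.02
tool_pos: [0.512, 0.0892, 0.1033]
tool_rot: [-1.252, 1.139, -1.139]
contact_force: [0.2, -0.8, 0.3]
opening: -0.0
```

Request:
play_rows(moves=[{"x":-0.1,"y":0,"z":0,"turn":0,"jaw":0},{"x":0,"y":0,"z":0,"turn":0,"jaw":0}], squeeze=40)

```text
t: 22.18
tool_pos: [0.5109, 0.0892, 0.1033]
tool_rot: [-1.252, 1.139, -1.139]
contact_force: [1.0, 0.5, -0.6]
opening: -0.0001
```

```bash
python3 look.py 15
```

```text
22.23 [0.511  0.0892 0.1033] [-0.  -0.2 -0.4] -0.0
W lever_knob [266.2 319.7] 0.58 [0.4881 0.094  0.118 ]
W block [326.3 165.4] 0.79 [0.507  0.1455 0.    ]
W lever [325.7 163.9] 0.47 [0.5061 0.1502 0.05  ]
W pin_head [315.9 200.8] 0.98 
W pin [327.9 175.6] 0.75 
S guide_mouth [320.2 301.4] 0.9 [0.5016 0.1434 0.09  ]
T guide_mouth [254.3 248.9] 0.86 [0.5099 0.1434 0.09  ]
tri guide_mouth [0.5066 0.1425 0.0864] [0.0039 0.0039]
S lever_knob [344.9 276.6] 0.8 [0.4841 0.0911 0.118 ]
S pin_head [319.  287.4] 0.79 
S pin [314.3 313.4] 0.51
```

```bash
python3 - <<'E'
import cv2, numpy as np
o=[]
for n in("12","15"):
    o.append(cv2.resize(cv2.imread(f"pics/s{n}.png")[250:350,280:360],(400,500),interpolation=cv2.INTER_CUBIC))
cv2.imwrite("pics/c15.png",np.hstack(o))
E
```

```text
(no output)
```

View pics/c15.png

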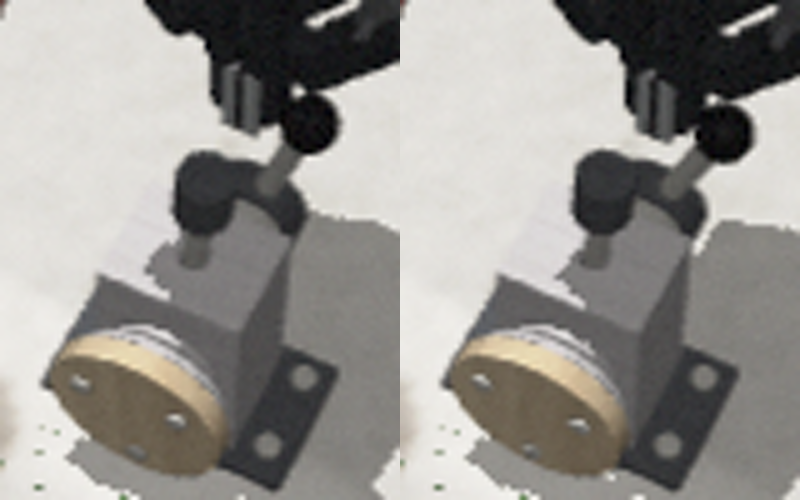

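Request:
play_rows(moves=[{"x":-0.1,"y":0,"z":0,"turn":0,"jaw":0},{"x":0,"y":0,"z":0,"turn":0,"jaw":0}], squeeze=40)

```text
t: 23.2
tool_pos: [0.51, 0.0892, 0.1033]
tool_rot: [-1.252, 1.139, -1.139]
contact_force: [0.8, -0.9, -0.4]
opening: -0.0002
```

Request:
play_rows(moves=[{"x":-0.1,"y":0,"z":0,"turn":0,"jaw":0},{"x":0,"y":0,"z":0,"turn":0,"jaw":0}], squeeze=40)

```text
t: 23.37
tool_pos: [0.5089, 0.0892, 0.1033]
tool_rot: [-1.252, 1.139, -1.139]
contact_force: [0.7, 0.2, 0.0]
opening: -0.0005
```

Request:
play_rows(moves=[{"x":-0.1,"y":0,"z":0,"turn":0,"jaw":0},{"x":0,"y":0,"z":0,"turn":0,"jaw":0}], squeeze=40)

```text
t: 23.53
tool_pos: [0.5079, 0.0892, 0.1033]
tool_rot: [-1.252, 1.139, -1.139]
contact_force: [-0.1, -0.2, 0.2]
opening: -0.0
```

```bash
python3 look.py 16; python3 - <<'E'
import cv2, numpy as np
o=[]
for n in("15","16"):
    o.append(cv2.resize(cv2.imread(f"pics/s{n}.png")[250:350,280:360],(400,500),interpolation=cv2.INTER_CUBIC))
cv2.imwrite("pics/c16.png",np.hstack(o))
E
```

```text
23.58 [0.5079 0.0892 0.1033] [ 0.4 -0.5 -0. ] 0.0003
W lever_knob [332.4 173.4] 0.19 [0.5052 0.1522 0.118 ]
W pin_head [325.1 204.3] 0.88 
W pin [329.4 174.2] 0.59 
S guide_mouth [319.8 302.5] 0.9 [0.501  0.1457 0.09  ]
T guide_mouth [252.5 252.2] 0.71 [0.504  0.1467 0.09  ]
tri guide_mouth [0.5026 0.1461 0.0899] [0.0016 0.0016]
S lever_knob [317.7 325.8] 0.59 [0.4703 0.2009 0.118 ]
S pin_head [320.3 287.2] 0.73 
S pin [315.  313.8] 0.61
```

View pics/c16.png

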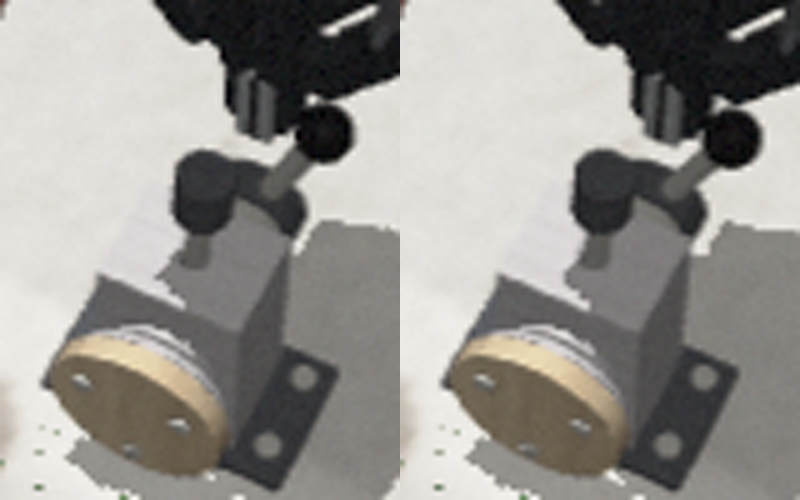

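View pics/w16.png

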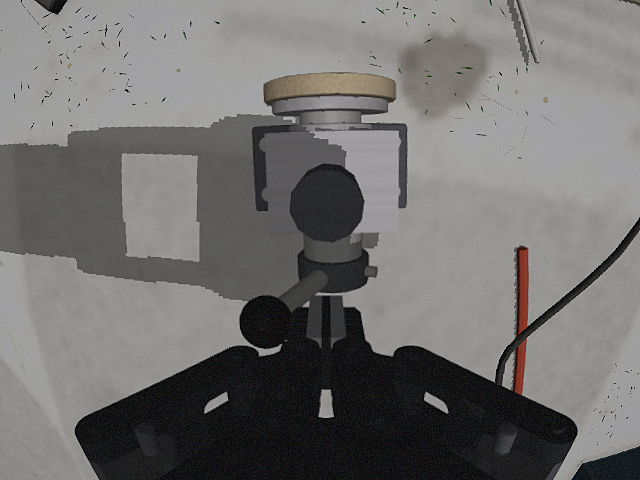

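Request:
play_rows(moves=[{"x":-0.1,"y":0,"z":0,"turn":0,"jaw":0},{"x":0,"y":0,"z":0,"turn":0,"jaw":0}], squeeze=40)

```text
t: 24.55
tool_pos: [0.507, 0.0892, 0.1033]
tool_rot: [-1.252, 1.139, -1.139]
contact_force: [1.5, 0.2, 0.5]
opening: -0.0002
```

Request:
play_rows(moves=[{"x":-0.1,"y":0,"z":0,"turn":0,"jaw":0},{"x":0,"y":0,"z":0,"turn":0,"jaw":0}], squeeze=40)

```text
t: 24.72
tool_pos: [0.5059, 0.0892, 0.1033]
tool_rot: [-1.252, 1.139, -1.139]
contact_force: [0.3, -0.7, 0.3]
opening: 0.0001
```

Request:
play_rows(moves=[{"x":-0.1,"y":0,"z":0,"turn":0,"jaw":0},{"x":0,"y":0,"z":0,"turn":0,"jaw":0}], squeeze=40)

```text
t: 24.88
tool_pos: [0.5049, 0.0892, 0.1033]
tool_rot: [-1.252, 1.139, -1.139]
contact_force: [0.2, -0.4, 0.4]
opening: -0.0002
```

```bash
python3 look.py 17|head -1; python3 - <<'E'
import cv2, numpy as np
o=[]
for n in("16","17"):
    o.append(cv2.resize(cv2.imread(f"pics/s{n}.png")[250:350,280:360],(400,500),interpolation=cv2.INTER_CUBIC))
cv2.imwrite("pics/c17.png",np.hstack(o))
E
```

```text
24.93 [0.5049 0.0892 0.1033] [-0.   0.   0.2] 0.0001
```

View pics/c17.png

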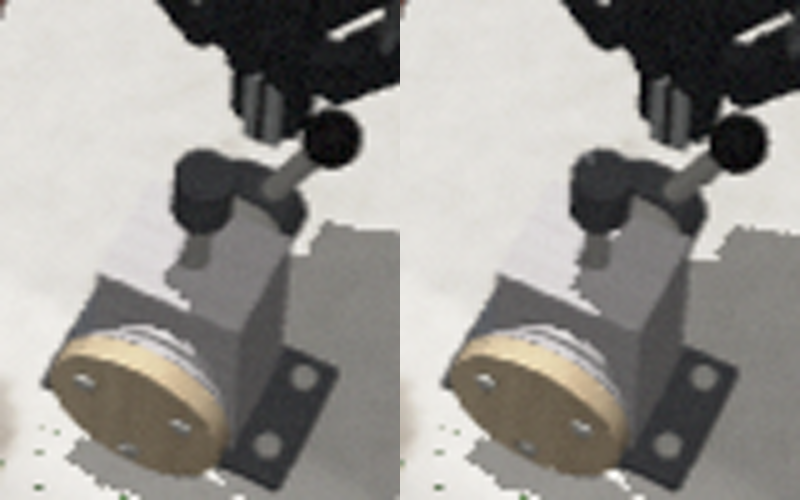

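```bash
python3 - <<'E'
from h import *
c=get("wrist");C0=np.array(c["cam_to_world"]);o=ctrl.get_obs();t0=o["tool_pos"];print(C0[:3,3]-t0,c["camera_matrix"][0])
rb=regions_of("wrist","pin_head")
m=rb[0]["pixels"];ys,xs=np.nonzero(m);print("mask",xs.min(),xs.max(),ys.min(),ys.max(),rb[0]["score"])
save(c,"pics/w18.png")
def shift(t):
    T=C0.copy();T[:3,3]+=np.array(t)-t0;d=dict(c);d["cam_to_world"]=T;return d
# head top width -> height along ray
for name,t,l,r,row in(("w11",[.5294,.0902,.1071],235,317,203),("w12",[.5169,.0892,.1033],257,332,196),("w16",[.5079,.0892,.1033],290,364,200)):
    d=shift(t)
    for z in(.158,.148,.138,.134,.128):
        a=atz(d,(l,row),z);b=atz(d,(r,row),z);print(name,z,round(np.linalg.norm(a-b)*1e3,1),np.round((a+b)/2,4))
E
```

```text
[-0.00619315  0.07558305  0.14214965] [371.64829954   0.         325.69059033]
mask 302 377 164 243 0.86
w11 0.158 20.9 [0.5122 0.1482 0.158 ]
w11 0.148 23.2 [0.511  0.1463 0.148 ]
w11 0.138 25.4 [0.5098 0.1443 0.138 ]
w11 0.134 26.4 [0.5093 0.1436 0.134 ]
w11 0.128 27.7 [0.5086 0.1424 0.128 ]
w12 0.158 18.0 [0.5046 0.15   0.158 ]
w12 0.148 20.1 [0.5039 0.1483 0.148 ]
w12 0.138 22.1 [0.5032 0.1466 0.138 ]
w12 0.134 23.0 [0.5029 0.1459 0.134 ]
w12 0.128 24.2 [0.5025 0.1449 0.128 ]
w16 0.158 17.7 [0.5035 0.1497 0.158 ]
w16 0.148 19.7 [0.5037 0.148  0.148 ]
w16 0.138 21.7 [0.5039 0.1463 0.138 ]
w16 0.134 22.5 [0.5039 0.1456 0.134 ]
w16 0.128 23.8 [0.5041 0.1446 0.128 ]
```

View pics/w18.png

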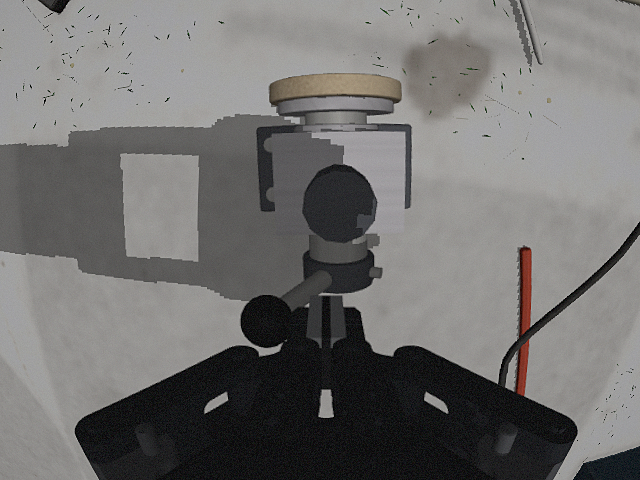

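Request:
play_rows(moves=[{"x":-0.1,"y":0,"z":0,"turn":0,"jaw":0},{"x":0,"y":0,"z":0,"turn":0,"jaw":0}], squeeze=40)

```text
t: 26.0
tool_pos: [0.504, 0.0892, 0.1033]
tool_rot: [-1.252, 1.139, -1.139]
contact_force: [0.1, -0.2, -0.3]
opening: -0.0001
```

Request:
play_rows(moves=[{"x":-0.1,"y":0,"z":0,"turn":0,"jaw":0},{"x":0,"y":0,"z":0,"turn":0,"jaw":0}], squeeze=40)

```text
t: 26.17
tool_pos: [0.5029, 0.0892, 0.1033]
tool_rot: [-1.252, 1.139, -1.139]
contact_force: [-0.3, 0.5, 0.9]
opening: -0.0001
```

Request:
play_rows(moves=[{"x":-0.1,"y":0,"z":0,"turn":0,"jaw":0},{"x":0,"y":0,"z":0,"turn":0,"jaw":0}], squeeze=40)

```text
t: 26.33
tool_pos: [0.5018, 0.0892, 0.1033]
tool_rot: [-1.253, 1.139, -1.139]
contact_force: [-0.7, -0.8, -0.8]
opening: 0.0002
```

```bash
python3 look.py 19; python3 - <<'E'
import cv2, numpy as np
o=[]
for n in("11","12","19"):
    o.append(cv2.resize(cv2.imread(f"pics/s{n}.png")[250:330,290:350],(266,355),interpolation=cv2.INTER_CUBIC))
cv2.imwrite("pics/c19.png",np.hstack(o))
E
```

```text
26.38 [0.5019 0.0892 0.1033] [ 0.4 -0.8  0.4] -0.0002
W lever_knob [268.4 319.9] 0.77 [0.4799 0.094  0.118 ]
W block [337.9 164.8] 0.56 [0.5055 0.1466 0.    ]
W pin_head [357.4 202.6] 0.72 
W pin [338.1 174.8] 0.83 
S guide_mouth [318.8 299.6] 0.68 [0.5058 0.1416 0.09  ]
S lever_knob [352.  281.8] 0.91 [0.4679 0.0937 0.118 ]
T lever_knob [183.1 294.6] 0.54 [0.4314 0.2643 0.118 ]
tri lever_knob [0.4232 0.2135 0.3009] [0.0094 0.0094]
S pin_head [318.1 287.4] 0.74 
S pin [319.7 312.5] 0.72
```

View pics/c19.png

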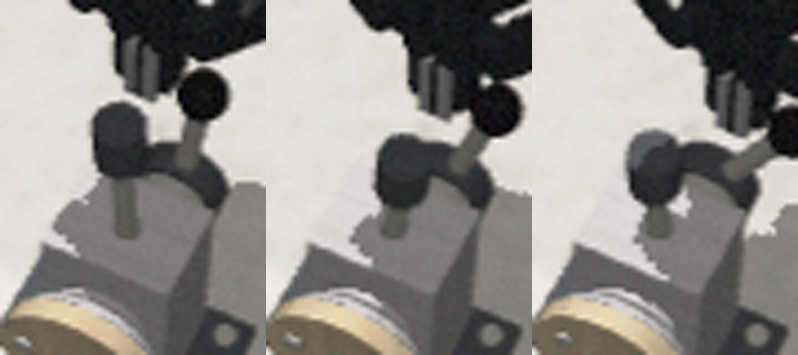

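View pics/w19.png

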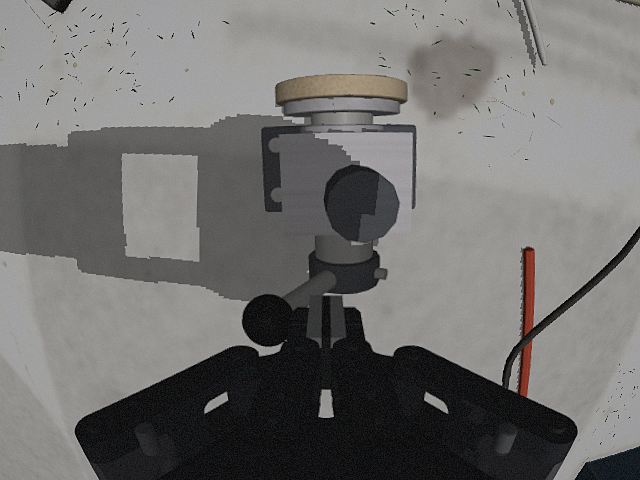

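The head has just begun to lean to +x (w19: centre (362,203)), so the lever is taking up the pin's last play. One more small step should show the stop.

Request:
play_rows(moves=[{"x":-0.1,"y":0,"z":0,"turn":0,"jaw":0},{"x":0,"y":0,"z":0,"turn":0,"jaw":0}], squeeze=40)

```text
t: 27.35
tool_pos: [0.501, 0.0892, 0.1033]
tool_rot: [-1.252, 1.139, -1.139]
contact_force: [-0.1, -1.1, -0.4]
opening: 0.0002
```

Request:
play_rows(moves=[{"x":-0.1,"y":0,"z":0,"turn":0,"jaw":0},{"x":0,"y":0,"z":0,"turn":0,"jaw":0}], squeeze=40)

```text
t: 27.52
tool_pos: [0.5, 0.0892, 0.1033]
tool_rot: [-1.252, 1.139, -1.139]
contact_force: [0.6, 0.4, 0.6]
opening: 0.0001
```

```bash
python3 look.py 20
```

```text
27.57 [0.5    0.0892 0.1034] [ 0.5  0.2 -0.2] -0.0002
W guide_mouth [352.5 182.5] 0.67 [0.5069 0.1464 0.09  ]
W lever_knob [268.4 315.7] 0.63 [0.478  0.0958 0.118 ]
W block [342.6 166.9] 0.58 [0.5069 0.1455 0.    ]
W pin_head [365.  200.3] 0.76 
W pin [342.  176.8] 0.95 
S guide_mouth [320.8 302.5] 0.84 [0.4995 0.1447 0.09  ]
T guide_mouth [320.1 166.4] 0.69 [0.6596 0.0202 0.09  ]
tri guide_mouth [ 0.652   0.0072 -0.1615] [0.0682 0.0682]
S pin_head [314.9 287.2] 0.68 
T pin_head [320.  167.3] 0.27 
tri pin_head [ 0.6548  0.0074 -0.1159] [0.0528 0.0528]
S pin [316.4 311.2] 0.78
```

View pics/w20.png

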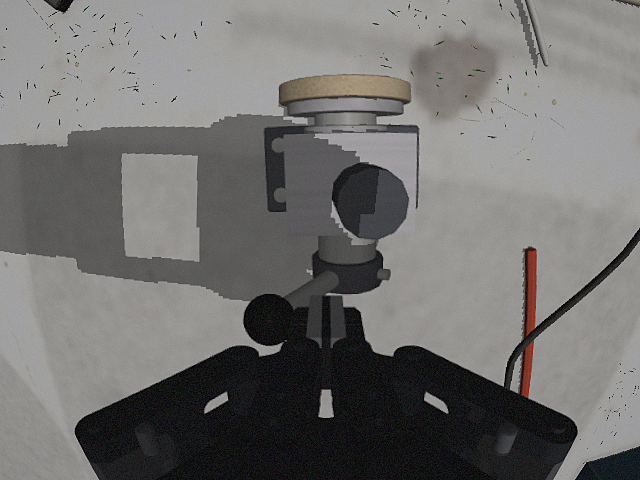

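Request:
play_rows(moves=[{"x":-0.05,"y":0,"z":0,"turn":0,"jaw":0},{"x":0,"y":0,"z":0,"turn":0,"jaw":0}], squeeze=40)

```text
t: 28.53
tool_pos: [0.4996, 0.0892, 0.1033]
tool_rot: [-1.252, 1.139, -1.139]
contact_force: [0.8, -0.3, -0.3]
opening: -0.0001
```

Request:
play_rows(moves=[{"x":-0.05,"y":0,"z":0,"turn":0,"jaw":0},{"x":0,"y":0,"z":0,"turn":0,"jaw":0}], squeeze=40)

```text
t: 28.7
tool_pos: [0.499, 0.0892, 0.1033]
tool_rot: [-1.252, 1.139, -1.139]
contact_force: [0.7, 0.6, 0.8]
opening: -0.0004
```

Request:
play_rows(moves=[{"x":-0.05,"y":0,"z":0,"turn":0,"jaw":0},{"x":0,"y":0,"z":0,"turn":0,"jaw":0}], squeeze=40)

```text
t: 28.87
tool_pos: [0.4985, 0.0892, 0.1033]
tool_rot: [-1.252, 1.139, -1.139]
contact_force: [0.4, -0.6, -0.8]
opening: 0.0001
```

Request:
play_rows(moves=[{"x":-0.05,"y":0,"z":0,"turn":0,"jaw":0},{"x":0,"y":0,"z":0,"turn":0,"jaw":0}], squeeze=40)

```text
t: 29.03
tool_pos: [0.498, 0.0892, 0.1033]
tool_rot: [-1.252, 1.139, -1.139]
contact_force: [1.4, -0.0, -1.0]
opening: -0.0001
```

Request:
play_rows(moves=[{"x":-0.05,"y":0,"z":0,"turn":0,"jaw":0},{"x":0,"y":0,"z":0,"turn":0,"jaw":0}], squeeze=40)

```text
t: 29.2
tool_pos: [0.4976, 0.0892, 0.1034]
tool_rot: [-1.252, 1.139, -1.139]
contact_force: [2.0, -0.2, 0.0]
opening: -0.0001
```

```bash
python3 look.py 21; python3 - <<'E'
import cv2, numpy as np
o=[]
for n in("12","19","21"):
    o.append(cv2.resize(cv2.imread(f"pics/s{n}.png")[250:330,290:350],(266,355),interpolation=cv2.INTER_CUBIC))
cv2.imwrite("pics/c21.png",np.hstack(o))
E
```

```text
29.25 [0.4975 0.0892 0.1033] [ 0.9  1.  -0.5] 0.0002
W guide_mouth [359.4 185.2] 0.85 [0.5075 0.1456 0.09  ]
W lever_knob [274.3 316.8] 0.65 [0.4779 0.0956 0.118 ]
W lever [356.7 187. ] 0.21 [0.5103 0.1396 0.05  ]
W pin_head [373. 199.] 0.77 
W pin [346.  173.8] 0.68 
S guide_mouth [317.3 300.6] 0.81 [0.5068 0.1449 0.09  ]
S lever_knob [351.8 282.3] 0.84 [0.4677 0.0948 0.118 ]
S pin_head [315.4 286.2] 0.65 
T pin_head [176.1 205.3] 0.3 
tri pin_head [0.5151 0.2247 0.2619] [0.049 0.049]
S pin [318.3 310.8] 0.48
```

View pics/c21.png

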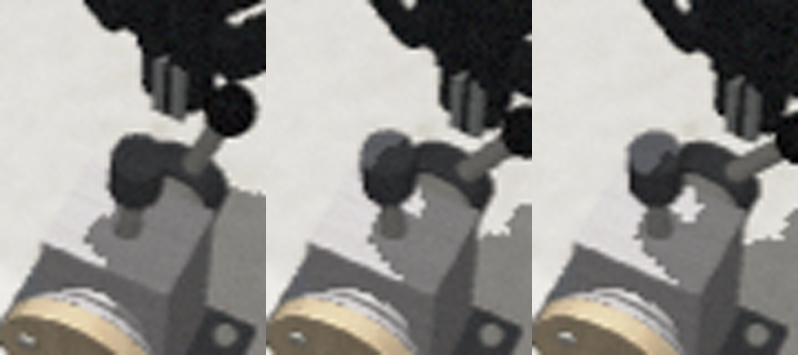

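View pics/w21.png

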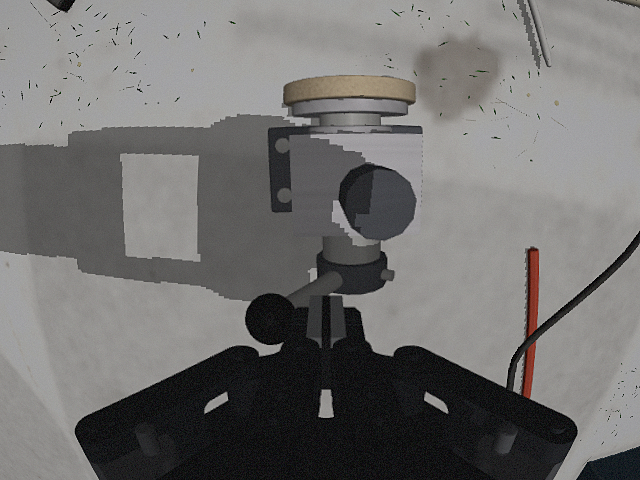

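Request:
play_rows(moves=[{"x":-0.05,"y":0,"z":0,"turn":0,"jaw":0},{"x":0,"y":0,"z":0,"turn":0,"jaw":0},{"x":0,"y":0,"z":0,"turn":0,"jaw":0}], squeeze=40)

```text
t: 30.3
tool_pos: [0.497, 0.0892, 0.1033]
tool_rot: [-1.252, 1.139, -1.139]
contact_force: [2.0, 0.8, -0.3]
opening: -0.0001
```

Request:
play_rows(moves=[{"x":-0.05,"y":0,"z":0,"turn":0,"jaw":0},{"x":0,"y":0,"z":0,"turn":0,"jaw":0},{"x":0,"y":0,"z":0,"turn":0,"jaw":0}], squeeze=40)

```text
t: 30.55
tool_pos: [0.4965, 0.0892, 0.1033]
tool_rot: [-1.252, 1.139, -1.139]
contact_force: [2.7, 0.6, -1.0]
opening: 0.0001
```

The stop is felt: the force rises to about 2.7 N, well under 15 N. I back off the knob, rise and go over the pin head.

Request:
play_rows(moves=[{"x":1.4,"y":0,"z":0,"turn":0,"jaw":0},{"x":0,"y":0,"z":3.5,"turn":0,"jaw":0},{"x":0,"y":0,"z":3.5,"turn":0,"jaw":0},{"x":0,"y":0.6,"z":2,"turn":0,"jaw":0},{"x":-0.1,"y":2.5,"z":0,"turn":0,"jaw":0},{"x":-0.1,"y":2.5,"z":0,"turn":0,"jaw":0},{"x":0,"y":0,"z":0,"turn":0,"jaw":0},{"x":0,"y":0,"z":0,"turn":0,"jaw":0}], squeeze=40)

```text
t: 31.22
tool_pos: [0.5078, 0.1458, 0.193]
tool_rot: [-1.255, 1.139, -1.137]
contact_force: [1.0, 0.4, -0.1]
opening: -0.0002
```

```bash
python3 look.py 22
```

```text
31.27 [0.5079 0.1452 0.1928] [-0.5  0.7  0.9] 0.0004
W guide_mouth [323.7 247.1] 0.74 [0.5073 0.1461 0.09  ]
W lever_knob [272.4 325.9] 0.73 [0.4776 0.0964 0.118 ]
W block [323.1 218.9] 0.88 [0.5062 0.1455 0.    ]
W lever [321.9 246.7] 0.68 [0.5067 0.134  0.05  ]
W pin_head [325.3 266.9] 0.73 
W pin [320.6 234.2] 0.7 
S guide_mouth [317.5 304.2] 0.71 [0.5025 0.1509 0.09  ]
S lever_knob [352.4 279.8] 0.83 [0.4695 0.0896 0.118 ]
T lever_knob [285.2 268.3] 0.78 [0.4722 0.0864 0.118 ]
tri lever_knob [0.4717 0.0865 0.1128] [0.0008 0.0008]
S pin_head [318.2 285.7] 0.49 
S pin [317.4 313. ] 0.71
```

View pics/w22.png

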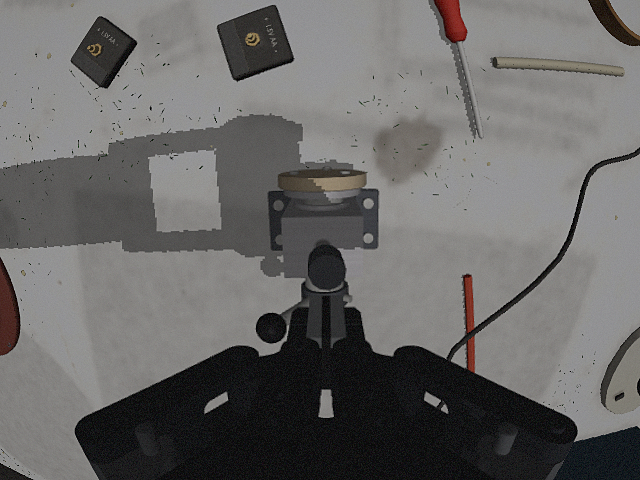

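View pics/s22.png

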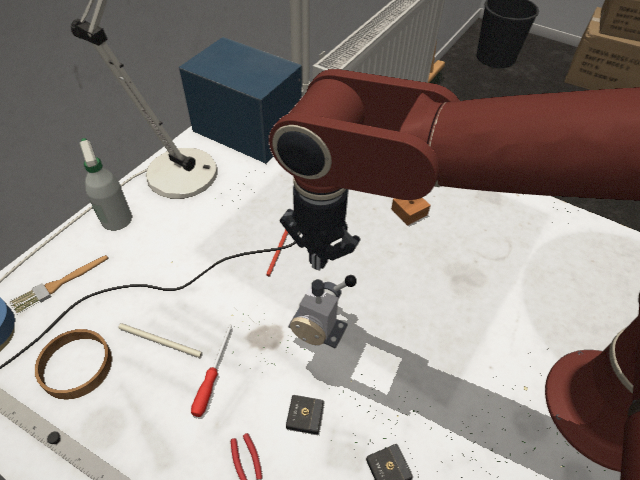

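Request:
play_rows(moves=[{"x":0,"y":0,"z":-2,"turn":0,"jaw":0},{"x":0,"y":0,"z":-1.5,"turn":0,"jaw":0},{"x":0,"y":0,"z":-0.5,"turn":0,"jaw":0},{"x":0,"y":0,"z":-0.2,"turn":0,"jaw":0},{"x":0,"y":0,"z":0,"turn":0,"jaw":0}], squeeze=40)

```text
t: 32.48
tool_pos: [0.5083, 0.1452, 0.1511]
tool_rot: [-1.253, 1.14, -1.139]
contact_force: [-0.1, -0.3, 0.3]
opening: 0.0002
```

```bash
python3 look.py 23|head -1;python3 - <<'E'
import cv2, numpy as np
a=cv2.imread("pics/w23.png")[190:340,240:410];b=cv2.imread("pics/s23.png")[250:330,290:370]
cv2.imwrite("pics/c23.png",np.hstack([cv2.resize(x,(400,400),interpolation=cv2.INTER_CUBIC) for x in(a,b)]))
E
```

```text
32.53 [0.5088 0.1452 0.1519] [-0.1 -0.2 -0.1] -0.0002
```

View pics/c23.png

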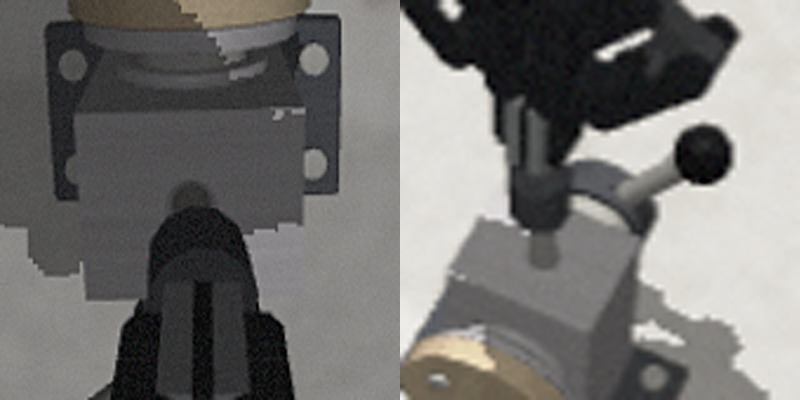

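Fingers are over the head. I press down slowly from here.

Request:
play_rows(moves=[{"x":0,"y":0,"z":-0.2,"turn":0,"jaw":0},{"x":0,"y":0,"z":-0.2,"turn":0,"jaw":0},{"x":0,"y":0,"z":-0.2,"turn":0,"jaw":0},{"x":0,"y":0,"z":0,"turn":0,"jaw":0}], squeeze=40)

```text
t: 33.67
tool_pos: [0.5081, 0.1451, 0.1445]
tool_rot: [-1.253, 1.14, -1.139]
contact_force: [0.6, -1.6, 0.0]
opening: -0.0003
```

Request:
play_rows(moves=[{"x":0,"y":0,"z":-0.2,"turn":0,"jaw":0},{"x":0,"y":0,"z":-0.1,"turn":0,"jaw":0},{"x":0,"y":0,"z":0,"turn":0,"jaw":0}], squeeze=40)

```text
t: 33.92
tool_pos: [0.5083, 0.1452, 0.1419]
tool_rot: [-1.253, 1.14, -1.139]
contact_force: [-0.6, -0.2, 0.0]
opening: 0.0002
```

Request:
play_rows(moves=[{"x":0,"y":0,"z":-0.2,"turn":0,"jaw":0},{"x":0,"y":0,"z":-0.1,"turn":0,"jaw":0},{"x":0,"y":0,"z":0,"turn":0,"jaw":0}], squeeze=40)

```text
t: 34.17
tool_pos: [0.5087, 0.1452, 0.1396]
tool_rot: [-1.252, 1.139, -1.139]
contact_force: [-0.2, -0.3, 1.6]
opening: -0.0003
```

Request:
play_rows(moves=[{"x":0,"y":0,"z":-0.1,"turn":0,"jaw":0},{"x":0,"y":0,"z":-0.1,"turn":0,"jaw":0},{"x":0,"y":0,"z":0,"turn":0,"jaw":0}], squeeze=40)

```text
t: 34.42
tool_pos: [0.5085, 0.1452, 0.1372]
tool_rot: [-1.252, 1.139, -1.139]
contact_force: [-0.2, -0.9, -0.9]
opening: 0.0002
```

Request:
play_rows(moves=[{"x":0,"y":0,"z":-0.1,"turn":0,"jaw":0},{"x":0,"y":0,"z":-0.1,"turn":0,"jaw":0},{"x":0,"y":0,"z":0,"turn":0,"jaw":0}], squeeze=40)

```text
t: 34.67
tool_pos: [0.5081, 0.1451, 0.1346]
tool_rot: [-1.253, 1.14, -1.139]
contact_force: [0.2, -0.4, 0.4]
opening: -0.0003
```

```bash
python3 look.py 24|head -1;python3 - <<'E'
import cv2, numpy as np
a=cv2.imread("pics/w24.png")[190:340,240:410];b=cv2.imread("pics/s24.png")[250:330,290:370]
cv2.imwrite("pics/c24.png",np.hstack([cv2.resize(x,(400,400),interpolation=cv2.INTER_CUBIC) for x in(a,b)]))
E
```

```text
34.72 [0.5081 0.1451 0.1347] [0.3 0.4 0.2] -0.0
```

View pics/c24.png

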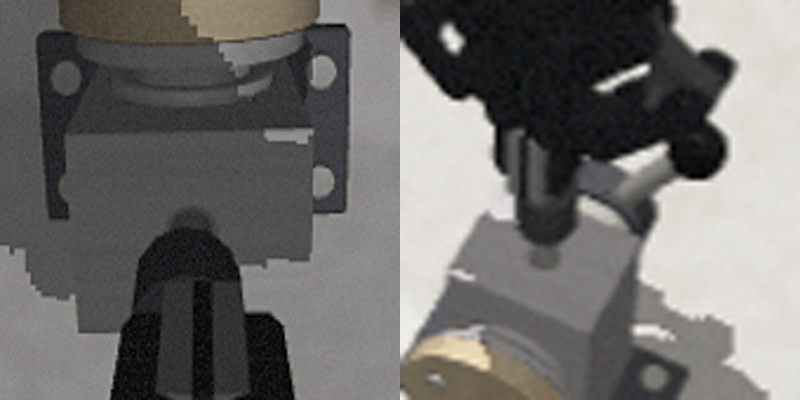

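Request:
play_rows(moves=[{"x":0,"y":0,"z":-0.1,"turn":0,"jaw":0},{"x":0,"y":0,"z":-0.1,"turn":0,"jaw":0},{"x":0,"y":0,"z":-0.1,"turn":0,"jaw":0}], squeeze=40)

```text
t: 35.77
tool_pos: [0.5087, 0.1452, 0.1325]
tool_rot: [-1.252, 1.139, -1.139]
contact_force: [0.6, 0.5, 1.3]
opening: -0.0
```

Request:
play_rows(moves=[{"x":0,"y":0,"z":-0.1,"turn":0,"jaw":0},{"x":0,"y":0,"z":-0.1,"turn":0,"jaw":0},{"x":0,"y":0,"z":-0.1,"turn":0,"jaw":0}], squeeze=40)

```text
t: 36.02
tool_pos: [0.5086, 0.1452, 0.1293]
tool_rot: [-1.252, 1.139, -1.139]
contact_force: [0.2, -0.1, 1.6]
opening: -0.0001
```

Request:
play_rows(moves=[{"x":0,"y":0,"z":-0.1,"turn":0,"jaw":0},{"x":0,"y":0,"z":-0.1,"turn":0,"jaw":0},{"x":0,"y":0,"z":-0.1,"turn":0,"jaw":0}], squeeze=40)

```text
t: 36.27
tool_pos: [0.5085, 0.1452, 0.1262]
tool_rot: [-1.253, 1.139, -1.139]
contact_force: [0.8, -1.1, 1.1]
opening: 0.0003
```

```bash
python3 look.py 25|head -1;python3 - <<'E'
import cv2, numpy as np
a=cv2.imread("pics/w25.png")[190:340,240:410];b=cv2.imread("pics/s25.png")[250:330,290:370]
cv2.imwrite("pics/c25.png",np.hstack([cv2.resize(x,(400,400),interpolation=cv2.INTER_CUBIC) for x in(a,b)]))
E
```

```text
36.32 [0.5083 0.1452 0.1259] [-0.7  0.2 -0.1] 0.0003
```

View pics/c25.png

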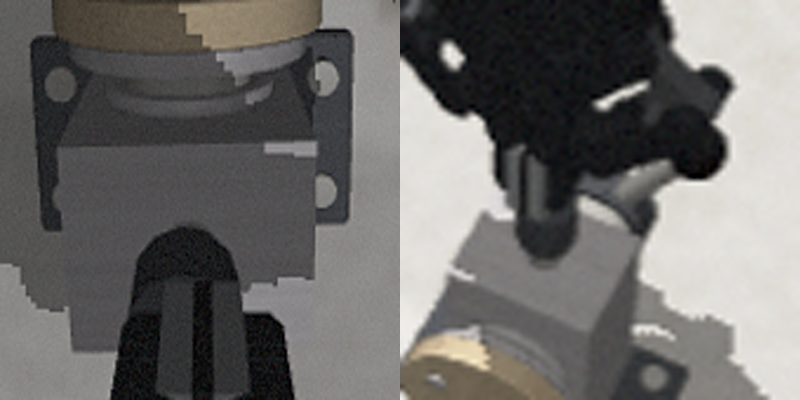

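Request:
play_rows(moves=[{"x":0,"y":0,"z":-0.15,"turn":0,"jaw":0},{"x":0,"y":0,"z":-0.15,"turn":0,"jaw":0},{"x":0,"y":0,"z":-0.15,"turn":0,"jaw":0},{"x":0,"y":0,"z":-0.15,"turn":0,"jaw":0},{"x":0,"y":0,"z":-0.15,"turn":0,"jaw":0}], squeeze=40)

```text
t: 37.53
tool_pos: [0.5087, 0.1452, 0.1188]
tool_rot: [-1.252, 1.139, -1.139]
contact_force: [-0.2, 0.4, 1.8]
opening: 0.0003
```

Request:
play_rows(moves=[{"x":0,"y":0,"z":-0.1,"turn":0,"jaw":0},{"x":0,"y":0,"z":-0.1,"turn":0,"jaw":0},{"x":0,"y":0,"z":0,"turn":0,"jaw":0}], squeeze=40)

```text
t: 37.78
tool_pos: [0.5082, 0.1452, 0.1163]
tool_rot: [-1.253, 1.14, -1.139]
contact_force: [0.6, -0.8, -0.0]
opening: 0.0002
```

Request:
play_rows(moves=[{"x":0,"y":0,"z":-0.1,"turn":0,"jaw":0},{"x":0,"y":0,"z":-0.1,"turn":0,"jaw":0},{"x":0,"y":0,"z":0,"turn":0,"jaw":0}], squeeze=40)

```text
t: 38.03
tool_pos: [0.5082, 0.1452, 0.1144]
tool_rot: [-1.253, 1.14, -1.139]
contact_force: [-0.4, 0.7, 0.6]
opening: 0.0001
```

Request:
play_rows(moves=[{"x":0,"y":0,"z":-0.1,"turn":0,"jaw":0},{"x":0,"y":0,"z":0,"turn":0,"jaw":0}], squeeze=40)

```text
t: 38.2
tool_pos: [0.5083, 0.1451, 0.1135]
tool_rot: [-1.253, 1.14, -1.139]
contact_force: [-0.6, -0.1, -0.5]
opening: -0.0004
```

Request:
play_rows(moves=[{"x":0,"y":0,"z":-0.1,"turn":0,"jaw":0},{"x":0,"y":0,"z":0,"turn":0,"jaw":0}], squeeze=40)

```text
t: 38.37
tool_pos: [0.5084, 0.1452, 0.1126]
tool_rot: [-1.253, 1.139, -1.139]
contact_force: [-0.5, -0.5, -0.1]
opening: -0.0002
```

Request:
play_rows(moves=[{"x":0,"y":0,"z":-0.05,"turn":0,"jaw":0},{"x":0,"y":0,"z":0,"turn":0,"jaw":0}], squeeze=40)

```text
t: 38.53
tool_pos: [0.5085, 0.1452, 0.1122]
tool_rot: [-1.253, 1.139, -1.139]
contact_force: [0.1, 0.8, -0.1]
opening: 0.0001
```

```bash
python3 look.py 26|head -1;python3 - <<'E'
import cv2, numpy as np
a=cv2.imread("pics/w26.png")[190:340,240:410];b=cv2.imread("pics/s26.png")[250:330,290:370]
cv2.imwrite("pics/c26.png",np.hstack([cv2.resize(x,(400,400),interpolation=cv2.INTER_CUBIC) for x in(a,b)]))
E
```

```text
38.58 [0.5085 0.1452 0.1122] [ 0.4 -0.7 -0.3] -0.0003
```

View pics/c26.png

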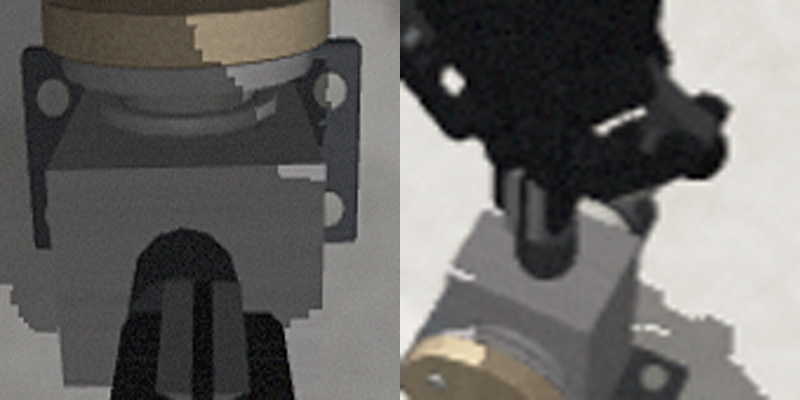

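Request:
play_rows(moves=[{"x":0,"y":0,"z":-0.05,"turn":0,"jaw":0},{"x":0,"y":0,"z":0,"turn":0,"jaw":0}], squeeze=40)

```text
t: 39.55
tool_pos: [0.5087, 0.1451, 0.1121]
tool_rot: [-1.252, 1.139, -1.139]
contact_force: [-0.7, 0.4, 1.7]
opening: 0.0001
```

Request:
play_rows(moves=[{"x":0,"y":0,"z":-0.05,"turn":0,"jaw":0},{"x":0,"y":0,"z":0,"turn":0,"jaw":0}], squeeze=40)

```text
t: 39.72
tool_pos: [0.5087, 0.1452, 0.112]
tool_rot: [-1.252, 1.139, -1.139]
contact_force: [-2.4, -0.4, 5.2]
opening: 0.0
```

Request:
play_rows(moves=[{"x":0,"y":0,"z":-0.05,"turn":0,"jaw":0},{"x":0,"y":0,"z":0,"turn":0,"jaw":0}], squeeze=40)

```text
t: 39.88
tool_pos: [0.5089, 0.1452, 0.112]
tool_rot: [-1.252, 1.139, -1.14]
contact_force: [-3.5, -0.9, 7.3]
opening: -0.0001
```

The tool height stalls at 0.112 m, which is exactly the home height, and the force is rising. The head is seated, so I retreat.

Request:
play_rows(moves=[{"x":0,"y":0,"z":1,"turn":0,"jaw":0},{"x":0,"y":0,"z":3,"turn":0,"jaw":0},{"x":0,"y":0,"z":4,"turn":0,"jaw":0},{"x":0,"y":-3,"z":2,"turn":0,"jaw":0},{"x":0,"y":-3,"z":0,"turn":0,"jaw":0},{"x":0,"y":-3,"z":0,"turn":0,"jaw":0},{"x":0,"y":0,"z":0,"turn":0,"jaw":0},{"x":0,"y":0,"z":0,"turn":0,"jaw":0}], squeeze=40)

```text
t: 40.55
tool_pos: [0.5086, 0.0542, 0.211]
tool_rot: [-1.251, 1.141, -1.141]
contact_force: [-0.3, 1.0, -0.5]
opening: -0.0004
```

```bash
python3 look.py 27;python3 - <<'E'
import cv2, numpy as np
a=cv2.imread("pics/w27.png")[60:240,240:420];b=cv2.imread("pics/s27.png")[250:350,280:380]
cv2.imwrite("pics/c27.png",np.hstack([cv2.resize(x,(400,400),interpolation=cv2.INTER_CUBIC) for x in(a,b)]))
E
```

```text
40.6 [0.5084 0.055  0.2108] [ 0.2  0.9 -0.5] 0.0
W guide_mouth [335.6 115.4] 0.91 [0.5082 0.1451 0.09  ]
W lever_knob [283.5 191.8] 0.75 [0.479  0.0921 0.118 ]
W block [330.8 121.3] 0.73 [0.5062 0.1443 0.    ]
W pin_head [331.1 115. ] 0.73 
W pin [328.7 120.3] 0.82 
S guide_mouth [320.7 301.5] 0.9 [0.5008 0.1431 0.09  ]
T guide_mouth [254.4 250.6] 0.97 [0.5068 0.1432 0.09  ]
tri guide_mouth [0.5044 0.1425 0.0875] [0.0028 0.0028]
S lever_knob [349.3 278.4] 0.67 [0.4756 0.0901 0.118 ]
T lever_knob [284.9 264.9] 0.45 [0.4782 0.0868 0.118 ]
tri lever_knob [0.4778 0.0869 0.1128] [0.0007 0.0007]
S pin_head [316. 297.] 0.7 
T pin_head [185.  294.3] 0.52 
tri pin_head [0.4434 0.2298 0.259 ] [0.0122 0.0122]
T pin [173.2 203.3] 0.37
```

View pics/c27.png

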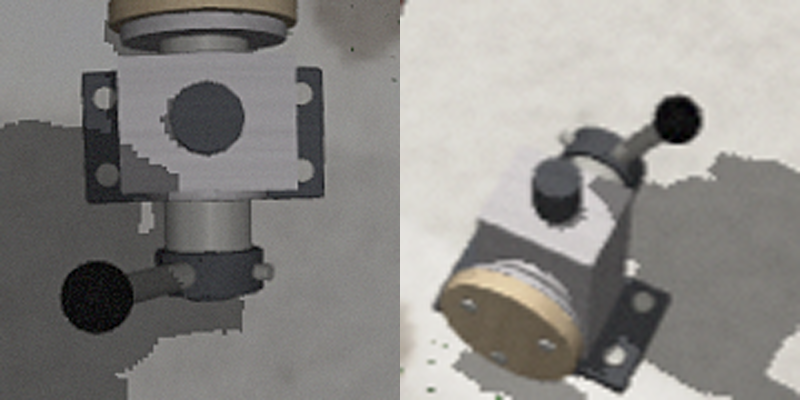

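View pics/s27.png

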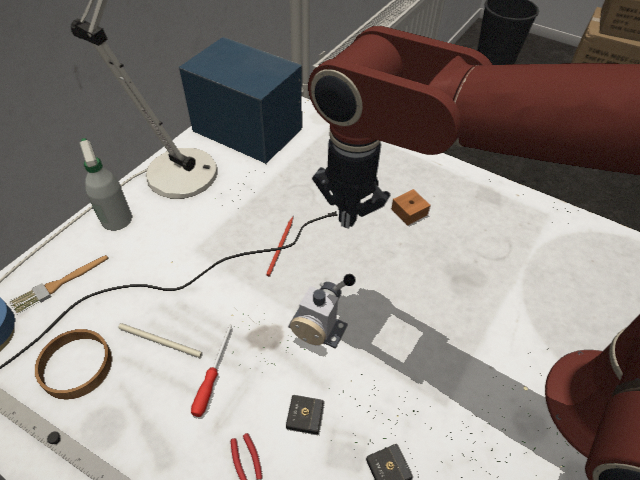

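The head sits flat on the block at about (319,297) in the scene view. The fingers touch nothing, and the pencil, screwdriver and motor lie where they were. I hand the job in.

```bash
python3 -c "
from station import finish_job
print(finish_job())"
```

```text
the job is handed in; nothing more can be done
None
```

The pin is home through the shaft, its head flat on the block, and the job was handed in at about 41 s of the 67 s allowed. No verdict is reported.

- **Pin to the guide hole:** I lifted the pin out of its rest and stood it in the guide hole on the shaft.
- **Lever:** I swung it forward with the closed fingers. The pin dropped, and I then moved the lever on in 1 mm and 0.5 mm steps until it resisted. The largest force I read at the knob was about 2.7 N, against a strain limit of about 15 N.
- **Pushing home:** I pressed the head down until the tool stalled at 0.112 m, the expected height of the head's top, with about 7 N.

**Last checks:** the final pictures show the head flat and centred on the block, the gripper clear of everything, and the pencil, screwdriver and clock motor where they were.

Three things did not match what was expected:
- **Drop depth:** the pin seemed to drop 15 to 20 mm, more than the 10 mm stated.
- **Sprung balls:** I read no clear 5 to 10 N peak while pushing past them, but I only saw the force at the end of each move.
- **Lever travel:** the lever still turned about 15 degrees after the drop before it stopped, and the pin leaned slightly. It came upright again when pushed home.

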